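# Check the counter scale, spot-weigh a biscuit box and line the boxes up at the ticket rail

### The arm

A 7-joint arm with a two-finger parallel gripper is mounted at the origin on the work surface. World frame = base frame: x ahead of the robot, y to its left, z up, the work surface at z = 0. Lengths are in m, angles in degrees, forces in N, time in s.
With the tool pointing down it reaches from about 0.4 to 0.85 m from the base axis. Payload 4.5 kg.
Tool frame: the origin (TCP) lies midway between the tips of the shut fingers; the grasp point (between the pads) lies 19 mm behind it (manip.grip_point_offset is the distance from the TCP to the grasp point, in m); z points along the fingers, y is the line along which they close (so a half turn about z gives the same grasp; the last joint's range is limited). The gripper opens to 85 mm and grips with 20 to 120 N. Pads are 22 mm wide; open, the fingers measure 114 mm over their backs; the gripper's body (76 mm by 85 mm) begins 54 mm behind the grasp point. The pads swing forward as they close: fully open they stand 13 mm farther back than shut.
Start: joints at [70.806, 39.483, -11.15, 89.685, 9.013, 51.709, -12.324], TCP at [0.225, -0.583, 0.231] pointing down, gripper open.
Joint ranges: [-172.22, 172.22], [-26.19, 119.32], [-84.43, 86.54], [7.71, 146.69], [-57.33, 237.33], [2.42, 119.75], [-152.13, 152.13]. Speed limits (degrees/s): [147.25, 147.25, 180, 180, 180, 180, 180].

### API

Orientations are given as a 3x3 rotation matrix whose columns are the frame's x, y, z axes.
In Python, from bench import manip, optics, job gives the robot as it stands.
- The arm moves only by the tool step_arm, never from a script. Its argument "moves" is a list of rows, each an object with "claw": the opening, from 0 (shut) to 1 (fully open); "linear": the shift along the tool's x, y, z in m, a list of three; "twist": the turn about the tool's z in rad. A call has 1 to 10 rows; each row shifts and turns the commanded pose from where the row before left it, along the tool's axes as they then stand; what a row does not reach is not made up. A row lasts 1/8 s, in which the tool goes at most 62.5 mm and 10.7 degrees, less where a joint would pass 70% of its speed; a pose out of reach is approached as far as the arm can. A call with a gripper value outside its range is refused whole. The fingers move at their own pace and stop on an object; "newtons" is the grip in N (left out, the last holds). Time passes only in rows, so rows that do not move let the fingers close. It gives the time, the measured TCP pose, the force, the opening and the grip force at its end, in the units of the state.
- manip.sense(): the state, without advancing time (a new reading comes with each control period).
- optics.get_image(name): name is "side" or "top" or "wrist"; returns the picture (480x640x3 uint8, blue, green, red); there is no depth.
- optics.camera_params(name): a dict with "fx", "fy", "cx", "cy" (pixels), "cam_to_world" (4x4, takes a point from camera to world coordinates); the wrist camera has in their place "mount" (4x4, takes a point from camera to tool coordinates, whose origin is the TCP and whose axes are the flange's). Camera axes: x right, y down, z forward; pixel columns grow to the right and rows downward; lengths in m; the calibration is good to about 2 mm. A picture is of the moment at which its call begins: read the wrist's pose just before it. camera_params takes no time and is no camera call.
- job.job_done(): hands the job in; it is judged then, once.
Trained networks look in the newest picture that a camera, given by its name, has taken for a name from the list of things; names that differ only in an ending like _2 or _b are one class to them, and where a whole thing is asked for, a point or a joint stands for the part that bears it (a point fixed in the world has none). Each returns a list of dicts, best first, with "score" (0 to 1); they miss things now and then, are a little off and sometimes report something else, mostly with a low value. They report only what shows in the picture. A call takes as long as a camera call. They do not tell look-alikes from the thing itself.
- optics.look_for(camera, thing): "rect" ([left, top, right, bottom] in pixels, round what is visible of it).
- optics.trace(camera, thing): "region" (480x640 bool, what is visible of it) and "rect" ([left, top, right, bottom] in pixels, round what is visible of it).
The state is a dict: "time_s": time; "joint_pos": joint angles; "dq": joint speeds; "joint_efforts": joint torques, N m; "eef_pos": TCP position; "tool_rot": TCP orientation; "wrist_force": force on the tool from outside, world axes, zero at the start; "wrist_torque": the same for the moment, N m; "finger_gap": finger opening in m; "grasp_force": force on a finger pad.
Only numpy, scipy, OpenCV 4.12 (cv2) and the standard library are available. Lean on these libraries where they do the work, as an engineer would, in place of code of your own. Each camera call takes 0.05 s, during which the arm holds its last target. There are 200 camera calls.

### The job

Get the bakery counter ready: first check the dial scale by standing the 500 g check weight gently in the centre of its pan, letting go until the needle settles, and putting the weight back upright in the middle of its cork stand; then spot-weigh any one of the biscuit boxes in the same way. Line up all the boxes on the counter in one neat row along the ticket rail, each with one narrow end pushed flush and square against the rail's front edge and centred on a price card, filling the cards from the left-hand end (as the robot sees it) with no card skipped. Leave the pan empty, and do not disturb the shaker, espresso cup, syrup bottle and paper cups.

Things in the scene. Friction and masses are not known exactly. Their poses are not given: they have to be found in the camera images.
- box1: closed brown cardboard biscuit box with a white paper band round its middle and a dark round seal on the lid; 66 long (its x) x 50 wide (its y) x 42 tall, about 200 g, rigid, may be gripped across either pair of sides; origin at the centre of its underside, z up. All boxes are alike; 3 to 5 are present, the others read None from the start
- box2: closed brown cardboard biscuit box with a white paper band round its middle and a dark round seal on the lid; 66 long (its x) x 50 wide (its y) x 42 tall, about 200 g, rigid, may be gripped across either pair of sides; origin at the centre of its underside, z up. All boxes are alike; 3 to 5 are present, the others read None from the start
- box3: closed brown cardboard biscuit box with a white paper band round its middle and a dark round seal on the lid; 66 long (its x) x 50 wide (its y) x 42 tall, about 200 g, rigid, may be gripped across either pair of sides; origin at the centre of its underside, z up. All boxes are alike; 3 to 5 are present, the others read None from the start
- box4: closed brown cardboard biscuit box with a white paper band round its middle and a dark round seal on the lid; 66 long (its x) x 50 wide (its y) x 42 tall, about 200 g, rigid, may be gripped across either pair of sides; origin at the centre of its underside, z up. All boxes are alike; 3 to 5 are present, the others read None from the start
- box5: closed brown cardboard biscuit box with a white paper band round its middle and a dark round seal on the lid; 66 long (its x) x 50 wide (its y) x 42 tall, about 200 g, rigid, may be gripped across either pair of sides; origin at the centre of its underside, z up. All boxes are alike; 3 to 5 are present, the others read None from the start
- rail: fixed oak plank along the counter, 470 long (its y; +y = left-hand end as the robot sees it) x 70 deep x 12 tall, with five price cards (52 wide, 3 thick, tops 53 above the counter) standing in it 85 apart, 55 behind its front edge; a finger fits above the plank between box and cards. Origin: middle of its front edge (facing the robot) at counter height; x points away from the robot
- place1 (a point): on the counter in front of price card 1, counted from the left-hand end (+y of the rail) as the robot sees it: where the underside centre of a box is when the box is centred on that card and one of its 50 wide ends lies flush against the rail's front edge (33 from the edge); same axes as the rail. Places are 85 apart
- place2 (a point): on the counter in front of price card 2, counted from the left-hand end (+y of the rail) as the robot sees it: where the underside centre of a box is when the box is centred on that card and one of its 50 wide ends lies flush against the rail's front edge (33 from the edge); same axes as the rail. Places are 85 apart
- place3 (a point): on the counter in front of price card 3, counted from the left-hand end (+y of the rail) as the robot sees it: where the underside centre of a box is when the box is centred on that card and one of its 50 wide ends lies flush against the rail's front edge (33 from the edge); same axes as the rail. Places are 85 apart
- place4 (a point): on the counter in front of price card 4, counted from the left-hand end (+y of the rail) as the robot sees it: where the underside centre of a box is when the box is centred on that card and one of its 50 wide ends lies flush against the rail's front edge (33 from the edge); same axes as the rail. Places are 85 apart
- place5 (a point): on the counter in front of price card 5, counted from the left-hand end (+y of the rail) as the robot sees it: where the underside centre of a box is when the box is centred on that card and one of its 50 wide ends lies flush against the rail's front edge (33 from the edge); same axes as the rail. Places are 85 apart
- scale: spring dial scale, fixed on the counter left or right of the boxes: white housing 130 x 160, 104 tall, on a black foot 170 x 180, with a dial on the face towards the robot; origin at the centre of its underside. The round flat pan (170 across, 3 thick) is carried above it
- pan_centre (a point): centre of the top face of the scale's pan, on the axis of the scale, 150 above the counter when empty; it sinks with the pan
- scale_pan (a joint): how far the pan has sunk, in m: 0 empty, sinks 20 mm per kg against its spring (0.010 with the check weight, 0.003 to 0.005 with a box), stop at 0.022; the dial's needle turns half a turn per 10 mm
- weight: 500 g steel check weight: upright cylinder 50 across and 34 tall, with a neck and a knob 28 across on top, 61 tall in all; origin at the centre of its underside, z up
- stand: stand of the check weight, fixed on the side away from the scale: dark wooden square 85 x 85 with a round cork pad 76 across on it, cork surface 12 above the counter, no rim; origin at the centre of its underside
- shaker: bystander: plain aluminium sugar shaker, round, 46 wide, 65 tall, standing among the boxes; origin at the centre of its underside
- demitasse: bystander: white espresso cup without handle, 60 wide, 52 tall, standing among the boxes; origin at the centre of its underside
- syrup: bystander: amber syrup bottle, 66 wide, 200 tall, to the left; origin at the centre of its underside
- cups: bystander: stack of upturned white paper cups, 84 wide, 126 tall, to the right; origin at the centre of its underside
Mind the look-alikes: they are no part of the job. What is shaped like the box5 but orange is not meant.

How it is judged (in metres and radians):
On the way, in this order (a step that is already met when the one before it is completed fails the run):
1. the check weight stands upright and let go within 15 mm of the centre of the pan, and the pan has settled (horizontal distance between weight and pan_centre below 0.015 m and angle between weight's own z axis and vertical below 0.1 rad and contact force between the fingers and weight below 0.05 N and linear speed of weight below 0.02 m/s and velocity of joint scale_pan between -0.01 and 0.01 m/s and value of joint scale_pan above 0.006 m), for 0.5 s.
2. the check weight stands upright on its stand again, within 15 mm of the middle, let go, and the pan is empty (horizontal distance between weight and stand below 0.015 m and height (world z) of weight below 0.016 m and angle between weight's own z axis and vertical below 0.1 rad and contact force between the fingers and weight below 0.05 N and value of joint scale_pan below 0.0015 m), for 0.3 s.
3. one of the boxes stands flat and let go within 15 mm of the centre of the pan, and the pan has settled (((horizontal distance between box1 and pan_centre below 0.015 m and angle between box1's own z axis and vertical below 0.1 rad and contact force between the fingers and box1 below 0.05 N and linear speed of box1 below 0.02 m/s and velocity of joint scale_pan between -0.01 and 0.01 m/s and value of joint scale_pan above 0.002 m) or (horizontal distance between box2 and pan_centre below 0.015 m and angle between box2's own z axis and vertical below 0.1 rad and contact force between the fingers and box2 below 0.05 N and linear speed of box2 below 0.02 m/s and velocity of joint scale_pan between -0.01 and 0.01 m/s and value of joint scale_pan above 0.002 m) or (horizontal distance between box3 and pan_centre below 0.015 m and angle between box3's own z axis and vertical below 0.1 rad and contact force between the fingers and box3 below 0.05 N and linear speed of box3 below 0.02 m/s and velocity of joint scale_pan between -0.01 and 0.01 m/s and value of joint scale_pan above 0.002 m) or (horizontal distance between box4 and pan_centre below 0.015 m and angle between box4's own z axis and vertical below 0.1 rad and contact force between the fingers and box4 below 0.05 N and linear speed of box4 below 0.02 m/s and velocity of joint scale_pan between -0.01 and 0.01 m/s and value of joint scale_pan above 0.002 m) or (horizontal distance between box5 and pan_centre below 0.015 m and angle between box5's own z axis and vertical below 0.1 rad and contact force between the fingers and box5 below 0.05 N and linear speed of box5 below 0.02 m/s and velocity of joint scale_pan between -0.01 and 0.01 m/s and value of joint scale_pan above 0.002 m))), for 0.5 s.
At the end, for the whole second after the job is handed in: Every box upright on the counter at its own card, filled from the left, none skipped: within 9 mm of its place, 6 mm of flush with the rail and 0.09 rad of square; weight upright within 15 mm of the middle of its stand; pan empty; all at rest and let go (all of step 2 and (horizontal distance between box1 and place1 below 0.009 m or horizontal distance between box1 and place2 below 0.009 m or horizontal distance between box1 and place3 below 0.009 m or horizontal distance between box1 and place4 below 0.009 m or horizontal distance between box1 and place5 below 0.009 m) and x of box1 in the frame of rail between -0.039 and -0.027 m and angle between the x axis of each of box1, box2, box3, box4, box5 and the x axis of rail, either way round below 0.09 rad and height (world z) of each of box1, box2, box3, box4, box5 below 0.008 m and angle between each of box1, box2, box3, box4, box5's own z axis and vertical below 0.08 rad and linear speed of each of box1, box2, box3, box4, box5 below 0.02 m/s and (horizontal distance between box2 and place1 below 0.009 m or horizontal distance between box2 and place2 below 0.009 m or horizontal distance between box2 and place3 below 0.009 m or horizontal distance between box2 and place4 below 0.009 m or horizontal distance between box2 and place5 below 0.009 m) and x of box2 in the frame of rail between -0.039 and -0.027 m and (horizontal distance between box3 and place1 below 0.009 m or horizontal distance between box3 and place2 below 0.009 m or horizontal distance between box3 and place3 below 0.009 m or horizontal distance between box3 and place4 below 0.009 m or horizontal distance between box3 and place5 below 0.009 m) and x of box3 in the frame of rail between -0.039 and -0.027 m and (horizontal distance between box4 and place1 below 0.009 m or horizontal distance between box4 and place2 below 0.009 m or horizontal distance between box4 and place3 below 0.009 m or horizontal distance between box4 and place4 below 0.009 m or horizontal distance between box4 and place5 below 0.009 m) and x of box4 in the frame of rail between -0.039 and -0.027 m and (horizontal distance between box5 and place1 below 0.009 m or horizontal distance between box5 and place2 below 0.009 m or horizontal distance between box5 and place3 below 0.009 m or horizontal distance between box5 and place4 below 0.009 m or horizontal distance between box5 and place5 below 0.009 m) and x of box5 in the frame of rail between -0.039 and -0.027 m and horizontal distance between any of box1, box2, box3, box4, box5 and place1 below 0.009 m and horizontal distance between any of box1, box2, box3, box4, box5 and place2 below 0.009 m and horizontal distance between any of box1, box2, box3, box4, box5 and place3 below 0.009 m and (not (horizontal distance between any of box1, box2, box3, box4, box5 and place5 below 0.009 m) or horizontal distance between any of box1, box2, box3, box4, box5 and place4 below 0.009 m)); the robot touches nothing.
It fails at once if the shaker, espresso cup, syrup bottle or paper cups are moved more than 50 mm (distance of any of shaker, demitasse, syrup, cups from where it was at the start of the episode above 0.05 m).
It fails at once if one of them is tipped over (angle between any of shaker, demitasse, syrup, cups's own z axis and vertical above 0.5 rad).
It fails at once if the scale is struck or pressed with more than 25 N (contact force between scale and anything else above 25 N).
Of box1, box2, box3, box4, box5 only 3 to 5 are there at a start; the rules pass over those that are not, and their reading is None.
At some moment in a run one of box1, box2, box3, box4, box5 may be knocked a few centimetres aside while the robot is not near it.
It also fails if it takes over 210 s, if anything falls off the work surface, if the arm or the gripper's body presses on something with over 40 N, if the wrist force passes 120 N, or if a joint passes its speed limit or range.

## Working session

There is one attempt and no reset: what is moved stays moved. The work goes in short steps, Python scripts to look and compute and a tool call to move; the robot and the scene stay as the last step left them, time stands still between calls to the robot, and variables do not carry over. Pictures are saved under pics/ and viewed, at most 14 in all, crops included, and the job is handed in when it is done.

Besides the shell and the picture viewer there is one more tool, called after "Request:" as name(argument=value, ...) on one line, values as JSON. step_arm: Moves the arm, as the interface text tells. Its arguments: {"type":"object","properties":{"moves":{"type":"array"},"newtons":{"type":"number"}},"required":["moves"]}

```bash
mkdir -p pics; ls
python3 - <<'E'
from bench import manip, optics, job
import cv2, numpy as np
np.set_printoptions(precision=4,suppress=True)
s=manip.sense(); print(s['time_s'],s['eef_pos'],s['tool_rot'],s['finger_gap'],manip.grip_point_offset)
for c in ['side','top','wrist']:
    im=optics.get_image(c); cv2.imwrite(f'pics/{c}0.png',im)
    print(c,optics.camera_params(c))
E
```

```text
pics
0.0 [ 0.225  -0.5824  0.2305] [[ 0.9327  0.3606 -0.0008]
 [ 0.3606 -0.9327  0.0017]
 [-0.0001 -0.0019 -1.    ]] 0.0853803671760151 0.0187
side {'fx': 470.6041525337266, 'fy': 470.6041525337266, 'cx': 318.55151345626007, 'cy': 238.38768783128478, 'cam_to_world': array([[-0.8531, -0.3598,  0.3779,  0.1215],
       [-0.5218,  0.5818, -0.6239,  0.7114],
       [ 0.0046, -0.7294, -0.6841,  0.8834],
       [ 0.    ,  0.    ,  0.    ,  1.    ]])}
top {'fx': 574.2541136619502, 'fy': 574.2541136619502, 'cx': 322.4182337593301, 'cy': 239.42414166392936, 'cam_to_world': array([[-0.0039, -0.9982,  0.0592,  0.4619],
       [-0.9999,  0.0045,  0.0107, -0.0051],
       [-0.011 , -0.0591, -0.9982,  1.5388],
       [ 0.    ,  0.    ,  0.    ,  1.    ]])}
wrist {'fx': 397.70846798515464, 'fy': 397.70846798515464, 'cx': 319.93523547765574, 'cy': 244.2963100157515, 'mount': array([[-0.0006, -0.9507, -0.3101,  0.0806],
       [ 1.    , -0.    , -0.002 , -0.0013],
       [ 0.0019, -0.3101,  0.9507, -0.1431],
       [ 0.    ,  0.    ,  0.    ,  1.    ]])}
```

View pics/top0.png

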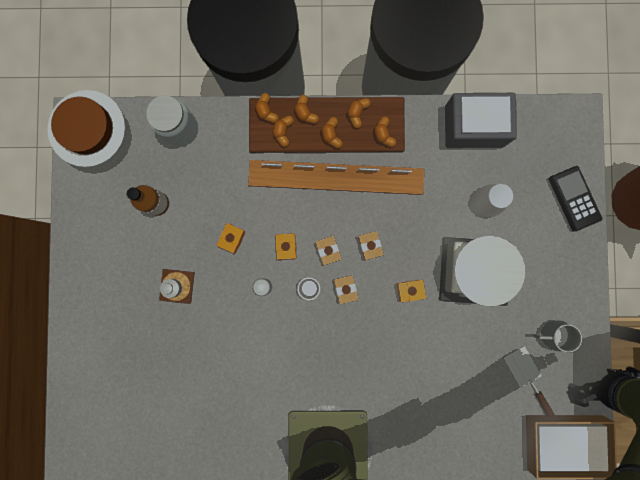

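View pics/side0.png

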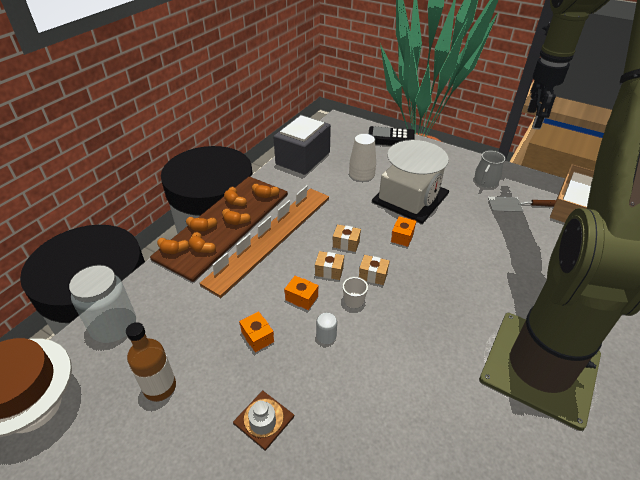

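The top view shows three real, white-banded boxes at about (328,250), (371,246) and (346,290), and three orange look-alikes. The stand with the weight is at (176,286), the pan at (490,270), and the rail is slightly yawed from (249,175) to (424,182). The side view agrees.

```bash
cat > h.py <<'E'
from bench import manip, optics, job
import cv2, numpy as np
from scipy.optimize import minimize
np.set_printoptions(precision=4,suppress=True)
def cam(c):
    p=optics.camera_params(c)
    if c=='wrist':
        s=manip.sense(); T=np.eye(4); T[:3,:3]=s['tool_rot']; T[:3,3]=s['eef_pos']; T=T@p['mount']
    else: T=p['cam_to_world']
    return p['fx'],p['fy'],p['cx'],p['cy'],np.array(T)
def proj(C,P):
    q=(np.asarray(P)-C[4][:3,3])@C[4][:3,:3]
    return np.stack([C[0]*q[:,0]/q[:,2]+C[2],C[1]*q[:,1]/q[:,2]+C[3]],1)
def onplane(C,uv,z):
    d=C[4][:3,:3]@np.array([(uv[0]-C[2])/C[0],(uv[1]-C[3])/C[1],1]); o=C[4][:3,3]
    return o+d*(z-o[2])/d[2]
def boxv(lx,ly,z0,z1,cx=0,cy=0):
    return np.array([[cx+a*lx/2,cy+b*ly/2,z] for a in(-1,1) for b in(-1,1) for z in(z0,z1)])
def cyl(d,z0,z1,n=28):
    t=np.arange(n)*2*np.pi/n
    return np.array([[d/2*np.cos(a),d/2*np.sin(a),z] for a in t for z in(z0,z1)])
M={'box':[boxv(.066,.05,0,.042)],
 'rail':[boxv(.07,.47,0,.012,cx=.035)]+[boxv(.003,.052,.012,.053,.055,(i-2)*.085) for i in range(5)],
 'weight':[cyl(.05,0,.034),cyl(.016,.034,.045),cyl(.028,.045,.061)],
 'stand':[boxv(.085,.085,0,.01),cyl(.076,.01,.012)],
 'pan':[cyl(.17,-.003,0)],'shaker':[cyl(.046,0,.065)],'demi':[cyl(.06,0,.052)]}
S=4
def render(C,parts,p):
    c,s=np.cos(p[3]),np.sin(p[3]); R=np.array([[c,-s,0],[s,c,0],[0,0,1]])
    m=np.zeros((480*S,640*S),np.uint8)
    for v in parts:
        uv=proj(C,v@R.T+p[:3]); h=cv2.convexHull(((uv+.5)*S*16-8).astype(np.int32))
        cv2.fillConvexPoly(m,h,1,cv2.LINE_8,4)
    return m
def fit(model,views,p0,free=(0,1,2,3),sc=(.01,.01,.01,.15),maxit=160):
    """views: list of (C,mask bool). returns p=[x,y,z,yaw], IoU"""
    p0=np.array(p0,float); free=list(free); sc=np.array(sc)
    vs=[(C,cv2.resize(m.astype(np.uint8),None,fx=S,fy=S,interpolation=cv2.INTER_NEAREST)) for C,m in views]
    def full(q): p=p0.copy(); p[free]+=q*sc[free]; return p
    def cost(q):
        t=0
        for C,m in vs:
            r=render(C,M[model],full(q)); i=cv2.countNonZero(r&m); u=cv2.countNonZero(r|m); t+=1-i/max(u,1)
        return t/len(vs)
    n=len(free); sim=np.vstack([np.zeros(n),np.eye(n)])-.3
    r=minimize(cost,np.zeros(n),method='Nelder-Mead',options=dict(initial_simplex=sim,maxiter=maxit,xatol=.005,fatol=2e-4))
    return full(r.x),1-r.fun
E
cat > m0.py <<'E'
from h import *
import pickle
D={}
for c in ['top','side']:
    optics.get_image(c); 
    for n in ['box1','rail','weight','stand','scale_pan','shaker','demitasse']:
        r=optics.trace(c,n); D[c,n]=[(d['score'],d['rect'],d['region']) for d in r]
        print(c,n,[(round(d['score'],2),[int(x) for x in d['rect']],int(d['region'].sum())) for d in r])
pickle.dump(D,open('d0.pkl','wb'))
E
python3 m0.py
```

```text
top box1 [(0.97, [336, 273, 358, 302], 486), (0.94, [316, 238, 341, 262], 505), (0.85, [212, 227, 243, 256], 534), (0.81, [356, 235, 387, 258], 475), (0.67, [274, 234, 298, 261], 491), (0.62, [397, 278, 424, 302], 503), (0.43, [472, 183, 512, 218], 1037)]
top rail [(0.75, [250, 163, 422, 193], 4526)]
top weight [(0.74, [247, 158, 429, 195], 4727), (0.71, [468, 183, 511, 219], 1075), (0.62, [337, 273, 358, 303], 494)]
top stand [(0.75, [156, 269, 197, 306], 753)]
top scale_pan [(0.85, [457, 234, 528, 307], 3936)]
top shaker [(0.69, [253, 276, 269, 295], 217)]
top demitasse [(0.75, [298, 278, 321, 299], 370), (0.53, [453, 238, 529, 304], 3975)]
side box1 [(0.96, [239, 312, 276, 348], 850), (0.95, [359, 254, 387, 283], 689), (0.9, [334, 223, 361, 253], 664), (0.88, [388, 213, 415, 246], 549), (0.64, [282, 275, 319, 309], 781), (0.55, [313, 251, 346, 283], 715)]
side rail [(0.56, [202, 189, 327, 298], 4059)]
side weight [(0.75, [248, 403, 275, 434], 766)]
side stand [(0.84, [233, 393, 294, 447], 1215)]
side scale_pan [(0.78, [390, 138, 446, 174], 1545), (0.2, [200, 187, 327, 297], 3871)]
side shaker [(0.87, [316, 313, 338, 343], 531), (0.28, [126, 322, 177, 402], 2492)]
side demitasse [(0.59, [342, 278, 371, 304], 600)]
```

```bash
cat > m1.py <<'E'
from h import *
import pickle
D=pickle.load(open('d0.pkl','rb')); T=cam('top');Sd=cam('side')
def mk(c,n,px): # candidate containing pixel
    for s,r,m in D[c,n]:
        if r[0]<=px[0]<=r[2] and r[1]<=px[1]<=r[3]: return m
for t,s in [((328,250),(330,266)),((371,246),(347,238)),((346,290),(374,269))]:
    w=onplane(T,t,.042); best=None
    for y0 in(-.6,0,.6):
        p,i=fit('box',[(T,mk('top','box1',t)),(Sd,mk('side','box1',s))],[w[0],w[1],0,y0])
        if best is None or i>best[1]: best=(p,i)
    print('box',best)
w=onplane(T,(336,193),0)
R=[(T,D['top','rail'][0][2]),(Sd,D['side','rail'][0][2])]
print('rail',w,fit('rail',R,[w[0],w[1],0,-.04],maxit=250), fit('rail',R[:1],[w[0],w[1],0,-.04],free=(0,1,3)))
w=onplane(T,(490,270),.15)
print('pan',w,fit('pan',[(T,D['top','scale_pan'][0][2]),(Sd,D['side','scale_pan'][0][2])],[w[0],w[1],.15,0],free=(0,1,2)))
def fill(m): 
    c,_=cv2.findContours(m.astype(np.uint8),cv2.RETR_EXTERNAL,cv2.CHAIN_APPROX_NONE); return cv2.fillPoly(np.zeros(m.shape,np.uint8),[max(c,key=cv2.contourArea)],1)>0
w=onplane(T,(177,287),.012)
print('stand',fit('stand',[(T,D['top','stand'][0][2]),(Sd,fill(D['side','stand'][0][2]|D['side','weight'][0][2]))],[w[0],w[1],0,0]))
w=onplane(Sd,(262,420),.03)
print('weight side',fit('weight',[(Sd,D['side','weight'][0][2])],[w[0],w[1],.012,0],free=(0,1)))
for n,t,s in [('shaker',(261,287),(326,328)),('demitasse',(309,288),(355,292))]:
    w=onplane(T,t,.06); print(n,fit(n[:4] if n[0]=='d' else n,[(T,mk('top',n,t)),(Sd,mk('side',n,s))],[w[0],w[1],0,0],free=(0,1,2)))
E
python3 m1.py
```

```text
box (array([ 0.5232, -0.0034,  0.0026,  0.3274]), np.float64(0.9381737718418475))
box (array([ 0.5359, -0.115 ,  0.0016,  0.276 ]), np.float64(0.9151307688348419))
box (array([ 0.4214, -0.0495,  0.0008,  0.2471]), np.float64(0.9336311650587878))
rail [ 0.6784 -0.0257  0.    ] (array([ 0.6858, -0.0235,  0.0011, -0.0581]), np.float64(0.9544842481742263)) (array([ 0.6861, -0.0228,  0.    , -0.0578]), np.float64(0.9566086968039311))
pan [ 0.4687 -0.3934  0.15  ] (array([ 0.4677, -0.3933,  0.1504,  0.    ]), np.float64(0.9552236974847791))
stand (array([ 0.4315,  0.4014, -0.0011, -0.0993]), np.float64(0.8006428641125769))
weight side (array([0.4264, 0.4102, 0.012 , 0.    ]), np.float64(0.954137822529893))
shaker (array([ 0.4301,  0.1676, -0.0142,  0.    ]), np.float64(0.7771281062557602))
demitasse (array([ 0.4243,  0.0459, -0.0027,  0.    ]), np.float64(0.8220283165609713))
```

Request:
step_arm(moves=[{"claw": 1, "linear": [0, 0, -0.05], "twist": 0.123}, {"claw": 1, "linear": [0, 0, -0.05], "twist": 0.123}, {"claw": 1, "linear": [0, 0, -0.05], "twist": 0.123}, {"claw": 1, "linear": [0.04, -0.04, 0], "twist": 0}, {"claw": 1, "linear": [0.04, -0.04, 0], "twist": 0}, {"claw": 1, "linear": [0.04, -0.04, 0], "twist": 0}, {"claw": 1, "linear": [0.04, -0.04, 0], "twist": 0}, {"claw": 1, "linear": [0.04, -0.04, 0], "twist": 0}, {"claw": 1, "linear": [0.04, -0.04, 0], "twist": 0}, {"claw": 1, "linear": [0, 0, 0], "twist": 0}], newtons=60)

```text
time_s: 2.2
eef_pos: [0.4698, -0.3373, 0.3813]
tool_rot: [[1.0, 0.011, 0.003], [0.011, -1.0, 0.003], [0.003, -0.003, -1.0]]
wrist_force: [-0.1, -0.0, 0.5]
finger_gap: 0.0852
grasp_force: 0.0
```

```bash
cat >> h.py <<'E'
def view(thing,name=None,c='wrist'):
    C=cam(c); im=optics.get_image(c)
    if name: cv2.imwrite(f'pics/{name}.png',im)
    return C,im,optics.trace(c,thing)
E
python3 - <<'E'
from h import *
C,im,r=view('scale_pan','w1')
print([(d['score'],d['rect'],d['region'].sum()) for d in r])
for z in (.148,.150,.152): print(fit('pan',[(C,r[0]['region'])],[.468,-.393,z,0],free=(0,1)))
print(fit('pan',[(C,r[0]['region'])],[.468,-.393,.15,0],free=(0,1,2)))
E
```

```text
[(0.61, [289.1, 113.7, 467.8, 286.4], np.int64(24165))]
(array([ 0.4683, -0.3901,  0.148 ,  0.    ]), np.float64(0.989518241250593))
(array([ 0.4687, -0.3899,  0.15  ,  0.    ]), np.float64(0.9890797671854568))
(array([ 0.4687, -0.3896,  0.152 ,  0.    ]), np.float64(0.9827032388509518))
(array([ 0.4685, -0.3899,  0.1488,  0.    ]), np.float64(0.9901403812111481))
```

Request:
step_arm(moves=[{"claw": 1, "linear": [0, -0.06, 0], "twist": 0}, {"claw": 1, "linear": [0, -0.06, 0], "twist": 0}, {"claw": 1, "linear": [0, -0.06, 0], "twist": 0}, {"claw": 1, "linear": [0, -0.06, 0], "twist": 0}, {"claw": 1, "linear": [0, -0.06, 0], "twist": 0}, {"claw": 1, "linear": [0, -0.06, 0], "twist": 0}, {"claw": 1, "linear": [0, -0.06, 0], "twist": 0}, {"claw": 1, "linear": [0, -0.06, 0], "twist": 0}, {"claw": 1, "linear": [0, -0.06, 0], "twist": 0}, {"claw": 1, "linear": [0, -0.06, 0], "twist": 0}])

```text
time_s: 3.55
eef_pos: [0.4665, 0.2566, 0.3815]
tool_rot: [[1.0, -0.004, 0.001], [-0.004, -1.0, -0.001], [0.001, 0.001, -1.0]]
wrist_force: [0.9, -0.4, 0.0]
finger_gap: 0.0853
grasp_force: 0.0
```

Request:
step_arm(moves=[{"claw": 1, "linear": [-0.02, -0.04, 0.04], "twist": 0}, {"claw": 1, "linear": [-0.02, -0.04, 0.05], "twist": 0}, {"claw": 1, "linear": [-0.005, -0.045, 0.05], "twist": 0}, {"claw": 1, "linear": [0, 0, 0], "twist": 0}, {"claw": 1, "linear": [0, 0, 0], "twist": 0}])

```text
time_s: 4.18
eef_pos: [0.4239, 0.3742, 0.2486]
tool_rot: [[1.0, -0.003, 0.001], [-0.003, -1.0, -0.001], [0.001, 0.001, -1.0]]
wrist_force: [0.2, -0.6, 0.9]
finger_gap: 0.0856
grasp_force: 0.0
```

Run:
```python
from h import *
C,im,r=view('weight','w2')
q=optics.trace('wrist','stand')
for n,l in (('w',r),('s',q)): print(n,[(round(d['score'],2),d['rect'],d['region'].sum()) for d in l])
W=r[0]['region']; St=q[0]['region']
print(fit('weight',[(C,W)],[.4264,.4102,.012,0],free=(0,1)))
print(fit('weight',[(C,W)],[.4264,.4102,.012,0],free=(0,1,2)))
for y in (-.1,.2): print(fit('stand',[(C,St|W)],[.4315,.4014,0,y],free=(0,1,3)))
o=im.copy(); o[W]=o[W]//2+np.array([0,0,127],np.uint8); o[St]=o[St]//2+np.array([0,127,0],np.uint8)
cv2.imwrite('pics/w2o.png',o)
```

```text
w [(0.57, [249.1, 174.5, 305.7, 231.3], np.int64(2661))]
s [(0.98, [245.7, 145.1, 340.1, 237.4], np.int64(4892))]
(array([0.4266, 0.4135, 0.012 , 0.    ]), np.float64(0.9698000365230095))
(array([0.4255, 0.414 , 0.0068, 0.    ]), np.float64(0.9787184556343761))
(array([ 0.4312,  0.405 ,  0.    , -0.1132]), np.float64(0.9725724789577219))
(array([ 0.4312,  0.405 ,  0.    , -0.1123]), np.float64(0.9725565758604288))
```

View pics/w2o.png

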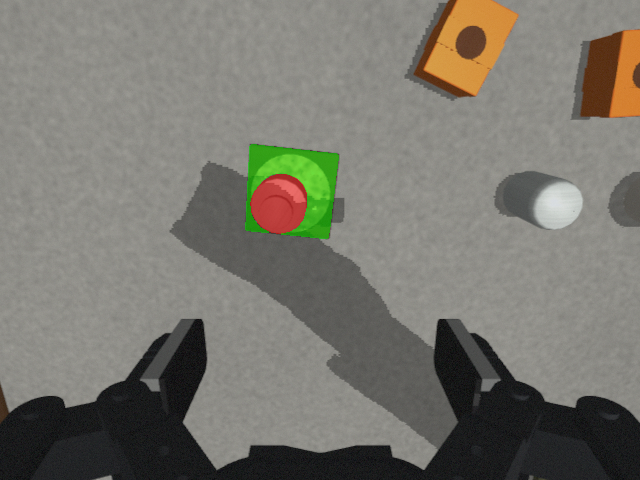

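Request:
step_arm(moves=[{"claw": 1, "linear": [0.0025, -0.038, 0.03], "twist": 0}, {"claw": 1, "linear": [0, 0, 0.05], "twist": 0}, {"claw": 1, "linear": [0, 0, 0.05], "twist": 0}, {"claw": 1, "linear": [0, 0, 0.04], "twist": 0}, {"claw": 1, "linear": [0, 0, 0.03], "twist": 0}, {"claw": 1, "linear": [0, 0, 0.02], "twist": 0}, {"claw": 1, "linear": [0, 0, 0.01], "twist": 0}, {"claw": 1, "linear": [0, 0, 0], "twist": 0}, {"claw": 1, "linear": [0, 0, 0], "twist": 0}])

```text
time_s: 5.45
eef_pos: [0.4255, 0.4145, 0.0194]
tool_rot: [[1.0, -0.0, 0.001], [-0.0, -1.0, 0.002], [0.001, -0.002, -1.0]]
wrist_force: [0.5, -0.5, 0.5]
finger_gap: 0.0853
grasp_force: 0.0
```

Request:
step_arm(moves=[{"claw": 0, "linear": [0, 0, 0], "twist": 0}, {"claw": 0, "linear": [0, 0, 0], "twist": 0}, {"claw": 0, "linear": [0, 0, 0], "twist": 0}, {"claw": 0, "linear": [0, 0, 0], "twist": 0}, {"claw": 0, "linear": [0, 0, 0], "twist": 0}, {"claw": 0, "linear": [0, 0, 0], "twist": 0}], newtons=50)

```text
time_s: 6.2
eef_pos: [0.4249, 0.4124, 0.0192]
tool_rot: [[1.0, -0.001, 0.0], [-0.001, -1.0, -0.002], [0.0, 0.002, -1.0]]
wrist_force: [-1.0, -3.9, 8.2]
finger_gap: 0.0485
grasp_force: 50.8
```

Request:
step_arm(moves=[{"claw": 0, "linear": [0, 0, -0.03], "twist": 0}, {"claw": 0, "linear": [0, 0, -0.05], "twist": 0}, {"claw": 0, "linear": [0, 0, -0.05], "twist": 0}, {"claw": 0, "linear": [0, 0, -0.05], "twist": 0}, {"claw": 0, "linear": [0, 0, -0.05], "twist": 0}, {"claw": 0, "linear": [0, 0.03, -0.05], "twist": 0}, {"claw": 0, "linear": [0.003, 0.05, 0], "twist": 0}, {"claw": 0, "linear": [0.003, 0.06, 0], "twist": 0}, {"claw": 0, "linear": [0.003, 0.06, 0], "twist": 0}, {"claw": 0, "linear": [0.003, 0.06, 0], "twist": 0}])

```text
time_s: 7.45
eef_pos: [0.4358, 0.1516, 0.2978]
tool_rot: [[1.0, 0.0, -0.001], [0.0, -1.0, -0.001], [-0.001, 0.001, -1.0]]
wrist_force: [1.9, -0.6, -4.8]
finger_gap: 0.0479
grasp_force: 54.2
```

Request:
step_arm(moves=[{"claw": 0, "linear": [0.003, 0.06, 0], "twist": 0}, {"claw": 0, "linear": [0.003, 0.06, 0], "twist": 0}, {"claw": 0, "linear": [0.003, 0.06, 0], "twist": 0}, {"claw": 0, "linear": [0.003, 0.06, 0], "twist": 0}, {"claw": 0, "linear": [0.003, 0.06, 0], "twist": 0}, {"claw": 0, "linear": [0.003, 0.06, 0], "twist": 0}, {"claw": 0, "linear": [0.003, 0.06, 0], "twist": 0}, {"claw": 0, "linear": [0.003, 0.06, 0], "twist": 0}, {"claw": 0, "linear": [0.003, 0.04, 0], "twist": 0}, {"claw": 0, "linear": [0, 0, 0], "twist": 0}])

```text
time_s: 8.7
eef_pos: [0.4613, -0.3703, 0.297]
tool_rot: [[1.0, -0.007, -0.003], [-0.007, -1.0, -0.002], [-0.003, 0.002, -1.0]]
wrist_force: [-0.3, 0.7, -5.1]
finger_gap: 0.0482
grasp_force: 54.3
```

Request:
step_arm(moves=[{"claw": 0, "linear": [0.0055, 0.0205, 0.03], "twist": 0}, {"claw": 0, "linear": [0, 0, 0.04], "twist": 0}, {"claw": 0, "linear": [0, 0, 0.03], "twist": 0}, {"claw": 0, "linear": [0, 0, 0.02], "twist": 0}, {"claw": 0, "linear": [0, 0, 0.01], "twist": 0}, {"claw": 0, "linear": [0, 0, 0], "twist": 0}])

```text
time_s: 9.45
eef_pos: [0.4688, -0.3856, 0.1678]
tool_rot: [[1.0, 0.001, -0.001], [0.001, -1.0, 0.001], [-0.001, -0.001, -1.0]]
wrist_force: [0.8, -0.9, -4.2]
finger_gap: 0.0479
grasp_force: 54.2
```

Request:
step_arm(moves=[{"claw": 0, "linear": [0, 0, 0.004], "twist": 0}, {"claw": 0, "linear": [0, 0, 0.003], "twist": 0}, {"claw": 0, "linear": [0, 0, 0.003], "twist": 0}, {"claw": 0, "linear": [0, 0, 0.003], "twist": 0}, {"claw": 0, "linear": [0, 0, 0.003], "twist": 0}, {"claw": 0, "linear": [0, 0, 0.002], "twist": 0}, {"claw": 0, "linear": [0, 0, 0], "twist": 0}])

```text
time_s: 10.32
eef_pos: [0.4692, -0.3867, 0.1505]
tool_rot: [[1.0, -0.0, 0.0], [-0.0, -1.0, -0.0], [0.0, 0.0, -1.0]]
wrist_force: [0.1, 0.1, -2.1]
finger_gap: 0.048
grasp_force: 54.6
```

Request:
step_arm(moves=[{"claw": 0, "linear": [0, 0, 0.003], "twist": 0}, {"claw": 0, "linear": [0, 0, 0.001], "twist": 0}, {"claw": 0, "linear": [0, 0, 0], "twist": 0}, {"claw": 0.75, "linear": [0, 0, 0], "twist": 0}, {"claw": 0.9, "linear": [0, 0, 0], "twist": 0}, {"claw": 1, "linear": [0, 0, 0], "twist": 0}, {"claw": 1, "linear": [0, 0, 0], "twist": 0}, {"claw": 1, "linear": [0, 0, 0], "twist": 0}, {"claw": 1, "linear": [0, 0, 0], "twist": 0}, {"claw": 1, "linear": [0, 0, 0], "twist": 0}])

```text
time_s: 11.58
eef_pos: [0.4691, -0.3866, 0.1464]
tool_rot: [[1.0, -0.0, 0.0], [-0.0, -1.0, -0.0], [0.0, 0.0, -1.0]]
wrist_force: [-0.7, -0.7, -0.6]
finger_gap: 0.0847
grasp_force: 0.0
```

Request:
step_arm(moves=[{"claw": 1, "linear": [0, 0, 0], "twist": 0}, {"claw": 1, "linear": [0, 0, 0], "twist": 0}, {"claw": 1, "linear": [0, 0, 0], "twist": 0}, {"claw": 1, "linear": [0, 0, 0], "twist": 0}, {"claw": 1, "linear": [0, 0, 0], "twist": 0}, {"claw": 1, "linear": [0, 0, 0], "twist": 0}])

```text
time_s: 12.32
eef_pos: [0.4691, -0.3866, 0.1464]
tool_rot: [[1.0, -0.0, 0.0], [-0.0, -1.0, -0.0], [0.0, 0.0, -1.0]]
wrist_force: [0.0, 0.2, 0.7]
finger_gap: 0.0854
grasp_force: 0.0
```

```bash
python3 - <<'E'
from h import *
a=cv2.imwrite('pics/sd3.png',cv2.resize(optics.get_image('side')[100:260,330:530],None,fx=2.5,fy=2.5))
C,im,r=view('weight'); cv2.imwrite('pics/w3.png',im)
print(manip.sense()['finger_gap'],[(d['score'],d['rect']) for d in r])
for d in r[:1]: print(fit('weight',[(C,d['region'])],[.47,-.388,.14,0],free=(0,1)))
E
python3 -c "
import cv2,numpy as np
a=cv2.imread('pics/sd3.png');b=cv2.resize(cv2.imread('pics/w3.png'),None,fx=.45,fy=.45)
c=np.zeros((a.shape[0],b.shape[1],3),np.uint8);c[:b.shape[0]]=b[:c.shape[0]];cv2.imwrite('pics/c3.png',np.hstack([a,c]))"
```

```text
0.0850803938501147 [(0.98, [244.2, 256.4, 393.5, 446.2])]
(array([ 0.4713, -0.3846,  0.14  ,  0.    ]), np.float64(0.9427084059847063))
```

View pics/c3.png

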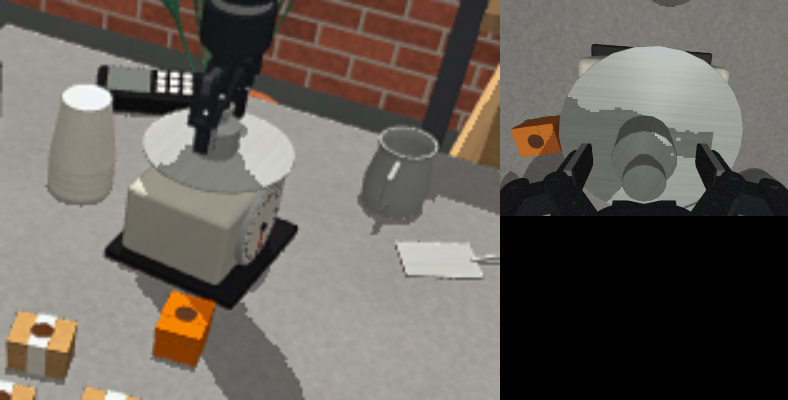

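Request:
step_arm(moves=[{"claw": 0, "linear": [0, 0, 0], "twist": 0}, {"claw": 0, "linear": [0, 0, 0], "twist": 0}, {"claw": 0, "linear": [0, 0, 0], "twist": 0}, {"claw": 0, "linear": [0, 0, 0], "twist": 0}, {"claw": 0, "linear": [0, 0, 0], "twist": 0}, {"claw": 0, "linear": [0, 0, -0.01], "twist": 0}, {"claw": 0, "linear": [0, 0, -0.02], "twist": 0}, {"claw": 0, "linear": [0, 0, -0.04], "twist": 0}, {"claw": 0, "linear": [0, 0, -0.05], "twist": 0}, {"claw": 0, "linear": [0, 0, -0.04], "twist": 0}])

```text
time_s: 13.72
eef_pos: [0.4686, -0.3861, 0.3081]
tool_rot: [[1.0, -0.0, -0.001], [-0.0, -1.0, 0.001], [-0.001, -0.001, -1.0]]
wrist_force: [-0.3, -1.0, -5.6]
finger_gap: 0.048
grasp_force: 53.1
```

Request:
step_arm(moves=[{"claw": 0, "linear": [-0.003, -0.04, 0], "twist": 0}, {"claw": 0, "linear": [-0.003, -0.06, 0], "twist": 0}, {"claw": 0, "linear": [-0.003, -0.06, 0], "twist": 0}, {"claw": 0, "linear": [-0.003, -0.06, 0], "twist": 0}, {"claw": 0, "linear": [-0.003, -0.06, 0], "twist": 0}, {"claw": 0, "linear": [-0.003, -0.06, 0], "twist": 0}, {"claw": 0, "linear": [-0.003, -0.06, 0], "twist": 0}, {"claw": 0, "linear": [-0.003, -0.06, 0], "twist": 0}, {"claw": 0, "linear": [-0.003, -0.06, 0], "twist": 0}, {"claw": 0, "linear": [-0.003, -0.06, 0], "twist": 0}])

```text
time_s: 14.98
eef_pos: [0.4381, 0.1948, 0.3064]
tool_rot: [[1.0, -0.0, -0.001], [-0.0, -1.0, -0.001], [-0.001, 0.001, -1.0]]
wrist_force: [2.3, -0.4, -4.8]
finger_gap: 0.0482
grasp_force: 53.1
```

Request:
step_arm(moves=[{"claw": 0, "linear": [-0.003, -0.06, 0], "twist": 0}, {"claw": 0, "linear": [-0.003, -0.06, 0], "twist": 0}, {"claw": 0, "linear": [-0.003, -0.05, 0], "twist": 0}, {"claw": 0, "linear": [0, -0.02, 0.02], "twist": 0}, {"claw": 0, "linear": [0, 0, 0.04], "twist": 0}, {"claw": 0, "linear": [0, 0, 0.05], "twist": 0}, {"claw": 0, "linear": [0, 0, 0.05], "twist": 0}, {"claw": 0, "linear": [0, 0, 0.04], "twist": 0}, {"claw": 0, "linear": [0, 0, 0.03], "twist": 0}, {"claw": 0, "linear": [0, 0, 0], "twist": 0}])

```text
time_s: 16.23
eef_pos: [0.4284, 0.3817, 0.0742]
tool_rot: [[1.0, 0.0, -0.005], [0.0, -1.0, -0.005], [-0.005, 0.005, -1.0]]
wrist_force: [-0.6, -0.3, -5.3]
finger_gap: 0.0477
grasp_force: 53.8
```

Request:
step_arm(moves=[{"claw": 0, "linear": [0.001, -0.021, 0], "twist": 0}, {"claw": 0, "linear": [0, 0, 0.02], "twist": 0}, {"claw": 0, "linear": [0, 0, 0.015], "twist": 0}, {"claw": 0, "linear": [0, 0, 0.005], "twist": 0}, {"claw": 0, "linear": [0, 0, 0], "twist": 0}, {"claw": 0, "linear": [0, 0, 0], "twist": 0}])

```text
time_s: 16.98
eef_pos: [0.4317, 0.4046, 0.037]
tool_rot: [[1.0, -0.0, 0.001], [-0.001, -1.0, 0.001], [0.001, -0.001, -1.0]]
wrist_force: [0.2, 0.1, -4.8]
finger_gap: 0.048
grasp_force: 53.8
```

Request:
step_arm(moves=[{"claw": 0, "linear": [-0.002, 0.001, 0.01], "twist": 0}, {"claw": 0, "linear": [0, 0, 0.005], "twist": 0}, {"claw": 0, "linear": [0, 0, 0.002], "twist": 0}, {"claw": 0, "linear": [0, 0, 0.001], "twist": 0}, {"claw": 0, "linear": [0, 0, 0], "twist": 0}, {"claw": 0, "linear": [0, 0, 0], "twist": 0}])

```text
time_s: 17.73
eef_pos: [0.4288, 0.4031, 0.0189]
tool_rot: [[1.0, -0.0, -0.001], [-0.0, -1.0, -0.001], [-0.001, 0.001, -1.0]]
wrist_force: [-3.3, -2.2, 6.4]
finger_gap: 0.0479
grasp_force: 54.8
```

Force is upward, so the weight is standing on the cork. Release, retreat up, and check.

Request:
step_arm(moves=[{"claw": 0.75, "linear": [0, 0, 0], "twist": 0}, {"claw": 0.9, "linear": [0, 0, 0], "twist": 0}, {"claw": 1, "linear": [0, 0, 0], "twist": 0}, {"claw": 1, "linear": [0, 0, 0], "twist": 0}, {"claw": 1, "linear": [0, 0, -0.02], "twist": 0}, {"claw": 1, "linear": [0, 0, -0.05], "twist": 0}, {"claw": 1, "linear": [0, 0, -0.06], "twist": 0}, {"claw": 1, "linear": [0, 0, -0.06], "twist": 0}, {"claw": 1, "linear": [0, 0.03, -0.05], "twist": 0}, {"claw": 1, "linear": [0, 0, 0], "twist": 0}])

```text
time_s: 18.98
eef_pos: [0.4318, 0.3726, 0.2638]
tool_rot: [[1.0, -0.004, 0.008], [-0.004, -1.0, 0.005], [0.008, -0.005, -1.0]]
wrist_force: [0.2, 0.3, 0.1]
finger_gap: 0.085
grasp_force: 0.0
```

Run:
```python
from h import *
C,im,r=view('weight','w4'); q=optics.trace('wrist','stand')
for n,l in (('w',r),('s',q)): print(n,[(round(d['score'],2),d['rect'],d['region'].sum()) for d in l])
W=r[0]['region']; St=q[0]['region']
print(fit('weight',[(C,W)],[.43,.403,.012,0],free=(0,1)),fit('stand',[(C,St|W)],[.4315,.4014,0,-.11],free=(0,1,3)))
```

```text
w [(0.85, [261.0, 178.0, 314.8, 230.8], np.int64(2469))]
s [(0.62, [247.5, 154.6, 339.4, 241.2], np.int64(4252))]
(array([0.431 , 0.4058, 0.012 , 0.    ]), np.float64(0.9758697113828224)) (array([ 0.431 ,  0.4051,  0.    , -0.113 ]), np.float64(0.9486948297046682))
```

Request:
step_arm(moves=[{"claw": 1, "linear": [0, 0.06, 0], "twist": 0}, {"claw": 1, "linear": [0, 0.06, 0], "twist": 0}, {"claw": 1, "linear": [0, 0.06, 0], "twist": 0}, {"claw": 1, "linear": [0, 0.06, 0], "twist": 0}, {"claw": 1, "linear": [0, 0.06, 0], "twist": 0}, {"claw": 1, "linear": [0, 0.06, 0], "twist": 0}, {"claw": 1, "linear": [0, 0.05, 0], "twist": 0}, {"claw": 1, "linear": [0, 0, 0], "twist": 0}, {"claw": 1, "linear": [0, 0, 0], "twist": 0}])

```text
time_s: 20.25
eef_pos: [0.4289, -0.0355, 0.2576]
tool_rot: [[1.0, 0.001, -0.002], [0.001, -1.0, 0.001], [-0.002, -0.001, -1.0]]
wrist_force: [0.6, 0.1, 0.0]
finger_gap: 0.0854
grasp_force: 0.0
```

```bash
cat > mb.py <<'E'
from h import *
import sys
def lo(w): # yaw mod pi into (-90,90]
    return (w+np.pi/2)%np.pi-np.pi/2
name=sys.argv[1]
C,im,r=view('box1',name); s=manip.sense(); print('tcp',s['time_s'],s['eef_pos'])
for d in r:
    m=d['region']; px=im[m].mean(0); hsv=cv2.cvtColor(im,cv2.COLOR_BGR2HSV)[m]
    # fraction of white-ish pixels marks real boxes
    wf=((hsv[:,1]<60)&(hsv[:,2]>120)).mean()
    if wf<.05 or d['score']<.4: print('skip',round(d['score'],2),[int(x) for x in d['rect']],round(wf,2)); continue
    rc=d['rect']; w=onplane(C,((rc[0]+rc[2])/2,(rc[1]+rc[3])/2),.021); best=None
    for y0 in(-.9,-.3,.3,.9):
        p,i=fit('box',[(C,m)],[w[0],w[1],0,y0],free=(0,1,3),maxit=90)
        if best is None or i>best[1]: best=(p,i)
    p=best[0]; print('box',round(d['score'],2),[int(x) for x in rc],'wf',round(wf,2),'xy',p[:2],'yaw',round(float(lo(p[3])),3),'iou',round(best[1],3))
E
python3 mb.py w5
```

```text
tcp 20.35 [ 0.4291 -0.0347  0.2579]
box 0.97 [339, 174, 410, 259] wf 0.18 xy [ 0.4128 -0.0846] yaw 0.24 iou 0.975
skip 0.89 [464, 178, 556, 247] 0.01
skip 0.88 [112, 33, 200, 125] 0.0
box 0.74 [374, 29, 449, 126] wf 0.18 xy [ 0.5364 -0.1126] yaw 0.273 iou 0.967
skip 0.73 [1, 16, 39, 101] 0.0
box 0.67 [242, 42, 322, 143] wf 0.19 xy [ 0.5238 -0.0009] yaw 0.331 iou 0.976
```

View pics/w5.png

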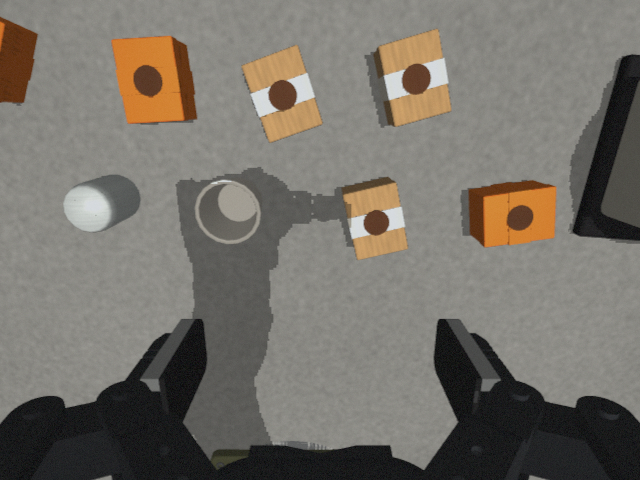

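The view shows three banded boxes at (283,93), (416,78) and (376,221). The near one has been knocked about 35 mm to the right. I'll pick that one for the spot weighing, since it now has clear space around it.

Request:
step_arm(moves=[{"claw": 1, "linear": [-0.016, 0.0505, 0], "twist": 0}, {"claw": 1, "linear": [0, 0, 0.05], "twist": -0.12}, {"claw": 1, "linear": [0, 0, 0.04], "twist": -0.12}, {"claw": 1, "linear": [0, 0, 0.03], "twist": 0}, {"claw": 1, "linear": [0, 0, 0], "twist": 0}, {"claw": 1, "linear": [0, 0, 0], "twist": 0}])

```text
time_s: 21.1
eef_pos: [0.4139, -0.0862, 0.1391]
tool_rot: [[0.971, 0.239, 0.001], [0.239, -0.971, 0.0], [0.001, 0.0, -1.0]]
wrist_force: [0.7, -0.4, 0.5]
finger_gap: 0.0858
grasp_force: 0.0
```

```bash
python3 mb.py w6; python3 -c "
from h import *
s=manip.sense(); print(s['tool_rot'][:2,0],s['finger_gap'])"
```

```text
tcp 21.2 [ 0.4141 -0.0867  0.1395]
skip 0.98 [443, 231, 579, 322] 0.0
box 0.95 [171, 0, 278, 92] wf 0.27 xy [ 0.5249 -0.0005] yaw 0.33 iou 0.978
box 0.75 [367, 2, 472, 116] wf 0.2 xy [ 0.5367 -0.1131] yaw 0.261 iou 0.979
box 0.69 [282, 187, 365, 297] wf 0.18 xy [ 0.4123 -0.0852] yaw 0.24 iou 0.971
skip 0.67 [0, 0, 98, 34] 0.0
[0.9712 0.2382] 0.08542973186267082
```

Request:
step_arm(moves=[{"claw": 1, "linear": [-0.002, 0, 0.04], "twist": 0}, {"claw": 1, "linear": [0, 0, 0.04], "twist": 0}, {"claw": 1, "linear": [0, 0, 0.03], "twist": 0}, {"claw": 1, "linear": [0, 0, 0.018], "twist": 0}, {"claw": 1, "linear": [0, 0, 0], "twist": 0}, {"claw": 0, "linear": [0, 0, 0], "twist": 0}, {"claw": 0, "linear": [0, 0, 0], "twist": 0}, {"claw": 0, "linear": [0, 0, 0], "twist": 0}, {"claw": 0, "linear": [0, 0, 0], "twist": 0}, {"claw": 0, "linear": [0, 0, 0], "twist": 0}], newtons=35)

```text
time_s: 22.45
eef_pos: [0.413, -0.0899, 0.0451]
tool_rot: [[0.971, 0.24, -0.01], [0.24, -0.971, -0.004], [-0.011, 0.001, -1.0]]
wrist_force: [-0.3, -0.0, -0.5]
finger_gap: 0.0001
grasp_force: 0.0
```

Request:
step_arm(moves=[{"claw": 0, "linear": [0, 0, 0], "twist": 0}, {"claw": 0, "linear": [0, 0, -0.03], "twist": 0}, {"claw": 0, "linear": [0, 0, -0.05], "twist": 0}, {"claw": 0, "linear": [0, 0, -0.05], "twist": 0}, {"claw": 0, "linear": [0, 0, -0.05], "twist": 0}, {"claw": 0, "linear": [0, 0, -0.05], "twist": 0.08}, {"claw": 0, "linear": [0, 0, -0.03], "twist": 0.08}, {"claw": 0, "linear": [0, 0, 0], "twist": 0.08}, {"claw": 0, "linear": [0, 0, 0], "twist": 0}])

```text
time_s: 23.58
eef_pos: [0.4152, -0.0892, 0.3052]
tool_rot: [[1.0, 0.003, -0.01], [0.003, -1.0, -0.004], [-0.01, 0.004, -1.0]]
wrist_force: [-0.3, -0.3, -0.5]
finger_gap: 0.0002
grasp_force: 0.0
```

Request:
step_arm(moves=[{"claw": 1, "linear": [0.06, 0.0125, 0], "twist": 0}, {"claw": 1, "linear": [0.061, 0.0125, 0], "twist": 0}, {"claw": 1, "linear": [0, 0, 0.05], "twist": -0.13}, {"claw": 1, "linear": [0, 0, 0.05], "twist": -0.135}, {"claw": 1, "linear": [0, 0, 0.05], "twist": 0}, {"claw": 1, "linear": [0, 0, 0.03], "twist": 0}, {"claw": 1, "linear": [0, 0, 0], "twist": 0}, {"claw": 1, "linear": [0, 0, 0], "twist": 0}])

```text
time_s: 24.58
eef_pos: [0.5355, -0.114, 0.1247]
tool_rot: [[0.964, 0.265, -0.009], [0.265, -0.964, -0.003], [-0.01, 0.001, -1.0]]
wrist_force: [-0.7, -0.4, 1.3]
finger_gap: 0.0858
grasp_force: 0.0
```

```bash
python3 mb.py w7; python3 -c "
from h import *
s=manip.sense(); print(s['tool_rot'][:,0],s['tool_rot'][:,2],s['finger_gap'],s['joint_pos'])"
```

```text
tcp 24.675 [ 0.5359 -0.1142  0.1254]
skip 0.85 [0, 98, 34, 211] 0.01
box 0.67 [280, 191, 365, 300] wf 0.17 xy [ 0.5352 -0.1131] yaw 0.27 iou 0.957
box 0.67 [79, 157, 199, 276] wf 0.15 xy [ 0.5236 -0.0007] yaw 0.339 iou 0.952
skip 0.65 [363, 370, 457, 466] 0.0
box 0.58 [196, 330, 282, 444] wf 0.13 xy [ 0.4125 -0.0854] yaw 0.2 iou 0.944
[ 0.9643  0.2649 -0.0082] [-0.0074 -0.0038 -1.    ] 0.08554496069383706 [  27.1934   46.203   -34.5799  107.4178   40.2709   39.7424 -106.2238]
```

Request:
step_arm(moves=[{"claw": 1, "linear": [0, 0, 0.04], "twist": 0}, {"claw": 1, "linear": [0, 0, 0.035], "twist": 0}, {"claw": 1, "linear": [0, 0, 0.025], "twist": 0}, {"claw": 1, "linear": [0, 0, 0.014], "twist": 0}, {"claw": 1, "linear": [0, 0, 0], "twist": 0}, {"claw": 1, "linear": [0, 0, 0], "twist": 0}])

```text
time_s: 25.42
eef_pos: [0.5347, -0.1147, 0.0111]
tool_rot: [[0.964, 0.265, -0.008], [0.264, -0.964, -0.004], [-0.009, 0.001, -1.0]]
wrist_force: [-0.2, 0.1, 0.0]
finger_gap: 0.0854
grasp_force: 0.0
```

Request:
step_arm(moves=[{"claw": 0, "linear": [0, 0, 0], "twist": 0}, {"claw": 0, "linear": [0, 0, 0], "twist": 0}, {"claw": 0, "linear": [0, 0, 0], "twist": 0}, {"claw": 0, "linear": [0, 0, 0], "twist": 0}, {"claw": 0, "linear": [0, 0, 0], "twist": 0}])

```text
time_s: 26.05
eef_pos: [0.5341, -0.1149, 0.0107]
tool_rot: [[0.964, 0.264, -0.009], [0.264, -0.964, -0.004], [-0.01, 0.002, -1.0]]
wrist_force: [-0.8, -0.3, 5.2]
finger_gap: 0.0496
grasp_force: 37.6
```

Request:
step_arm(moves=[{"claw": 0, "linear": [0, 0, -0.03], "twist": 0}, {"claw": 0, "linear": [0, 0, -0.05], "twist": 0}, {"claw": 0, "linear": [0, 0, -0.06], "twist": 0.107}, {"claw": 0, "linear": [0, 0, -0.06], "twist": 0.107}, {"claw": 0, "linear": [0, 0, -0.05], "twist": 0.107}, {"claw": 0, "linear": [-0.01, 0.05, 0], "twist": 0}, {"claw": 0, "linear": [-0.01, 0.06, 0], "twist": 0}, {"claw": 0, "linear": [-0.01, 0.06, 0], "twist": 0}, {"claw": 0, "linear": [-0.01, 0.06, 0], "twist": 0}, {"claw": 0, "linear": [-0.01, 0.05, 0], "twist": 0}])

```text
time_s: 27.3
eef_pos: [0.4697, -0.3933, 0.2611]
tool_rot: [[0.998, -0.055, -0.011], [-0.055, -0.998, -0.004], [-0.011, 0.004, -1.0]]
wrist_force: [1.3, 0.8, -1.7]
finger_gap: 0.049
grasp_force: 37.2
```

Request:
step_arm(moves=[{"claw": 0, "linear": [0, 0, 0], "twist": 0}, {"claw": 0, "linear": [0, 0, 0], "twist": 0}])

```text
time_s: 27.55
eef_pos: [0.4712, -0.3899, 0.2612]
tool_rot: [[0.999, -0.053, -0.011], [-0.053, -0.999, -0.002], [-0.01, 0.003, -1.0]]
wrist_force: [0.5, 1.3, -1.8]
finger_gap: 0.0498
grasp_force: 37.3
```

Request:
step_arm(moves=[{"claw": 0, "linear": [-0.002, 0.001, 0.035], "twist": 0}, {"claw": 0, "linear": [0, 0, 0.03], "twist": 0}, {"claw": 0, "linear": [0, 0, 0.018], "twist": 0}, {"claw": 0, "linear": [0, 0, 0.008], "twist": 0}, {"claw": 0, "linear": [0, 0, 0.003], "twist": 0}, {"claw": 0, "linear": [0, 0, 0.003], "twist": 0}, {"claw": 0, "linear": [0, 0, 0.003], "twist": 0}, {"claw": 0, "linear": [0, 0, 0.002], "twist": 0}, {"claw": 0, "linear": [0, 0, 0], "twist": 0}, {"claw": 0, "linear": [0, 0, 0], "twist": 0}])

```text
time_s: 28.8
eef_pos: [0.4684, -0.3921, 0.1598]
tool_rot: [[0.999, -0.053, -0.01], [-0.053, -0.999, -0.004], [-0.01, 0.004, -1.0]]
wrist_force: [-0.7, 0.2, -1.4]
finger_gap: 0.0496
grasp_force: 37.4
```

Request:
step_arm(moves=[{"claw": 0, "linear": [0, 0, 0.002], "twist": 0}, {"claw": 0, "linear": [0, 0, 0.001], "twist": 0}, {"claw": 0, "linear": [0, 0, 0], "twist": 0}, {"claw": 0.8, "linear": [0, 0, 0], "twist": 0}, {"claw": 1, "linear": [0, 0, 0], "twist": 0}, {"claw": 1, "linear": [0, 0, 0], "twist": 0}, {"claw": 1, "linear": [0, 0, 0], "twist": 0}, {"claw": 1, "linear": [0, 0, 0], "twist": 0}, {"claw": 1, "linear": [0, 0, 0], "twist": 0}, {"claw": 1, "linear": [0, 0, 0], "twist": 0}])

```text
time_s: 30.05
eef_pos: [0.4683, -0.392, 0.1567]
tool_rot: [[0.999, -0.053, -0.01], [-0.053, -0.999, -0.004], [-0.01, 0.004, -1.0]]
wrist_force: [-0.1, 0.3, -0.4]
finger_gap: 0.0853
grasp_force: 0.0
```

Request:
step_arm(moves=[{"claw": 1, "linear": [0, 0, 0], "twist": 0}, {"claw": 1, "linear": [0, 0, 0], "twist": 0}, {"claw": 1, "linear": [0, 0, 0], "twist": 0}, {"claw": 1, "linear": [0, 0, 0], "twist": 0}, {"claw": 1, "linear": [0, 0, 0], "twist": 0}, {"claw": 1, "linear": [0, 0, 0], "twist": 0}])

```text
time_s: 30.8
eef_pos: [0.4683, -0.392, 0.1567]
tool_rot: [[0.999, -0.053, -0.01], [-0.053, -0.999, -0.004], [-0.01, 0.004, -1.0]]
wrist_force: [0.3, -0.4, -0.3]
finger_gap: 0.0853
grasp_force: 0.0
```

Run:
```python
from h import *
C,im,r=view('box1','w8'); s=manip.sense(); print(s['eef_pos'],s['finger_gap'])
for d in r[:2]: print(d['score'],d['rect'],fit('box',[(C,d['region'])],[.4685,-.391,.146,-.055],free=(0,1,3)))
```

```text
[ 0.4683 -0.392   0.1567] 0.08533471424305647
0.89 [28.9, 262.8, 132.0, 351.4] (array([ 0.4655, -0.394 ,  0.146 , -0.1   ]), np.float64(0.0))
```

View pics/w8.png

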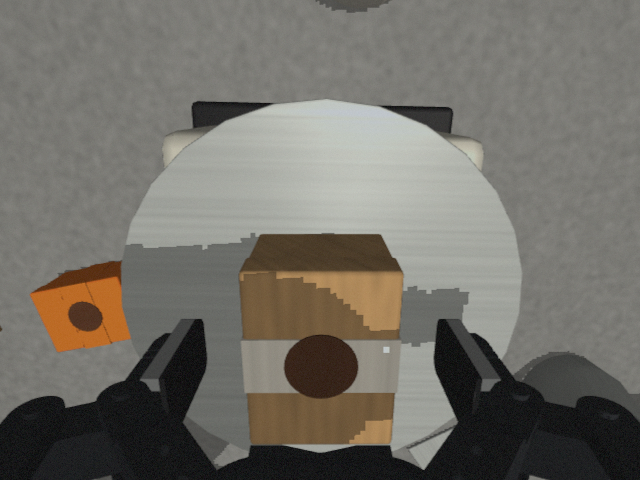

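Request:
step_arm(moves=[{"claw": 0, "linear": [0, 0, 0], "twist": 0}, {"claw": 0, "linear": [0, 0, 0], "twist": 0}, {"claw": 0, "linear": [0, 0, 0], "twist": 0}, {"claw": 0, "linear": [0, 0, 0], "twist": 0}, {"claw": 0, "linear": [0, 0, 0], "twist": 0}, {"claw": 0, "linear": [0, 0, -0.01], "twist": 0}, {"claw": 0, "linear": [0, 0, -0.03], "twist": 0}, {"claw": 0, "linear": [0, 0, -0.05], "twist": 0}, {"claw": 0, "linear": [0, 0, -0.05], "twist": 0}, {"claw": 0, "linear": [0, 0, -0.03], "twist": 0}])

```text
time_s: 32.15
eef_pos: [0.4708, -0.3912, 0.33]
tool_rot: [[0.999, -0.053, -0.007], [-0.053, -0.999, -0.005], [-0.007, 0.006, -1.0]]
wrist_force: [-0.0, 0.0, -1.6]
finger_gap: 0.0493
grasp_force: 43.6
```

Request:
step_arm(moves=[{"claw": 0, "linear": [0.019, -0.05, 0], "twist": 0}, {"claw": 0, "linear": [0.019, -0.058, 0], "twist": 0}, {"claw": 0, "linear": [0.019, -0.058, 0], "twist": 0}, {"claw": 0, "linear": [0.019, -0.058, 0], "twist": 0}, {"claw": 0, "linear": [0.019, -0.058, 0], "twist": 0}, {"claw": 0, "linear": [0.019, -0.058, 0], "twist": 0}, {"claw": 0, "linear": [0, 0, 0], "twist": 0}, {"claw": 0, "linear": [0, 0, 0], "twist": 0}])

```text
time_s: 33.15
eef_pos: [0.6016, -0.0581, 0.3242]
tool_rot: [[0.999, -0.052, -0.011], [-0.052, -0.999, -0.005], [-0.01, 0.005, -1.0]]
wrist_force: [-0.7, -0.3, -1.3]
finger_gap: 0.0496
grasp_force: 43.5
```

```bash
python3 - <<'E'
from h import *
C,im,r=view('rail','w9'); s=manip.sense(); print(s['eef_pos'],s['finger_gap'])
o=im.copy()
for d in r[:1]:
    p,i=fit('rail',[(C,d['region'])],[.686,-.023,0,-.058],free=(0,1,3)); print(d['score'],d['rect'],p,i)
    m=cv2.resize(render(C,M['rail'],p),(640,480),interpolation=cv2.INTER_AREA)
    cs,_=cv2.findContours(m,cv2.RETR_LIST,cv2.CHAIN_APPROX_NONE); cv2.drawContours(o,cs,-1,(0,0,255),1)
    f=np.array([[-.0,y,0] for y in(-.235,.235)]+[[-.033,.17-.085*k,0] for k in range(5)]+[[.0,.235,.012],[.0,-.235,.012]])
    c,sn=np.cos(p[3]),np.sin(p[3]); f=f@np.array([[c,-sn,0],[sn,c,0],[0,0,1]]).T+p[:3]
    print(f[2:5])
    for u in proj(C,f): cv2.circle(o,tuple(int(round(v)) for v in u),2,(255,0,0),-1)
cv2.imwrite('pics/w9o.png',o)
E
python3 mb.py w9b
```

```text
[ 0.6015 -0.0599  0.324 ] 0.04928205117672122
0.71 [51.1, 37.4, 508.4, 106.6] [ 0.6874 -0.0198  0.     -0.0569] 0.9807910386370363
[[ 0.6641  0.1518  0.    ]
 [ 0.6593  0.067   0.    ]
 [ 0.6544 -0.0179  0.    ]]
tcp 33.35 [ 0.6016 -0.0598  0.3241]
skip 0.95 [13, 200, 91, 276] 0.0
skip 0.81 [420, 292, 488, 350] 0.01
skip 0.75 [244, 216, 290, 257] 0.0
box 0.71 [237, 238, 400, 443] wf 0.15 xy [ 0.5008 -0.0018] yaw -1.209 iou 0.097
skip 0.66 [144, 218, 209, 285] 0.0
```

View pics/w9o.png

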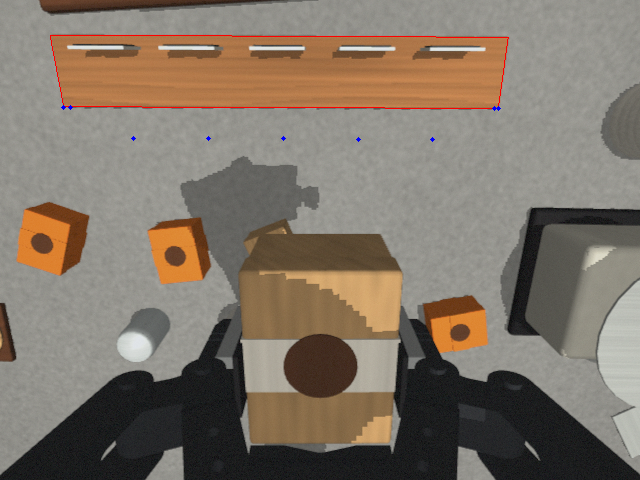

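Request:
step_arm(moves=[{"claw": 0, "linear": [0.0076, -0.0533, 0.02], "twist": 0}, {"claw": 0, "linear": [0.0076, -0.0533, 0.02], "twist": 0}, {"claw": 0, "linear": [0.0076, -0.0533, 0.02], "twist": 0}, {"claw": 0, "linear": [0.0076, -0.0533, 0.02], "twist": 0.005}, {"claw": 0, "linear": [0, 0, 0.05], "twist": 0}, {"claw": 0, "linear": [0, 0, 0.05], "twist": 0}, {"claw": 0, "linear": [0, 0, 0.05], "twist": 0}, {"claw": 0, "linear": [0, 0, 0.03], "twist": 0}, {"claw": 0, "linear": [0, 0, 0], "twist": 0}, {"claw": 0, "linear": [0, 0, 0], "twist": 0}])

```text
time_s: 34.6
eef_pos: [0.6423, 0.1524, 0.0644]
tool_rot: [[0.998, -0.059, -0.008], [-0.059, -0.998, -0.002], [-0.008, 0.003, -1.0]]
wrist_force: [0.6, -0.4, -1.7]
finger_gap: 0.0496
grasp_force: 43.4
```

Request:
step_arm(moves=[{"claw": 0, "linear": [0, 0.001, 0.03], "twist": 0}, {"claw": 0, "linear": [0, 0, 0.015], "twist": 0}, {"claw": 0, "linear": [0, 0, 0.006], "twist": 0}, {"claw": 0, "linear": [0, 0, 0], "twist": 0}, {"claw": 0, "linear": [0.006, 0, 0], "twist": 0}, {"claw": 0, "linear": [0.006, 0, 0], "twist": 0}, {"claw": 0, "linear": [0.004, 0, 0], "twist": 0}, {"claw": 0, "linear": [0, 0, 0], "twist": 0}])

```text
time_s: 35.6
eef_pos: [0.6569, 0.1502, 0.0119]
tool_rot: [[0.998, -0.059, -0.01], [-0.059, -0.998, -0.003], [-0.009, 0.004, -1.0]]
wrist_force: [-0.5, -0.3, -2.1]
finger_gap: 0.0496
grasp_force: 43.6
```

Request:
step_arm(moves=[{"claw": 0, "linear": [0.002, 0, 0], "twist": 0}, {"claw": 0, "linear": [0.002, 0, 0], "twist": 0}, {"claw": 0, "linear": [0.001, 0, 0], "twist": 0}, {"claw": 0, "linear": [0, 0, 0], "twist": 0}])

```text
time_s: 36.1
eef_pos: [0.6614, 0.15, 0.0117]
tool_rot: [[0.998, -0.058, -0.01], [-0.058, -0.998, -0.004], [-0.01, 0.004, -1.0]]
wrist_force: [0.3, -0.3, -0.9]
finger_gap: 0.0494
grasp_force: 43.6
```

Request:
step_arm(moves=[{"claw": 0, "linear": [0.001, 0, 0], "twist": 0}, {"claw": 0, "linear": [0, 0, 0], "twist": 0}])

```text
time_s: 36.35
eef_pos: [0.6616, 0.15, 0.0116]
tool_rot: [[0.998, -0.058, -0.012], [-0.058, -0.998, -0.004], [-0.011, 0.005, -1.0]]
wrist_force: [-2.6, -0.5, -0.7]
finger_gap: 0.0489
grasp_force: 43.7
```

Request:
step_arm(moves=[{"claw": 0, "linear": [0, 0, 0.001], "twist": 0}, {"claw": 0, "linear": [0, 0, 0], "twist": 0}, {"claw": 0.8, "linear": [0, 0, 0], "twist": 0}, {"claw": 0.8, "linear": [0, 0, 0], "twist": 0}, {"claw": 0.8, "linear": [0, 0, 0], "twist": 0}, {"claw": 0.8, "linear": [0, 0, -0.02], "twist": 0}, {"claw": 0.8, "linear": [0, 0, -0.05], "twist": 0}, {"claw": 1, "linear": [0, 0, -0.05], "twist": 0}, {"claw": 1, "linear": [-0.01, 0, -0.05], "twist": 0}, {"claw": 1, "linear": [-0.022, 0.04, 0], "twist": 0}])

```text
time_s: 37.6
eef_pos: [0.6329, 0.1187, 0.188]
tool_rot: [[0.999, -0.053, 0.002], [-0.053, -0.999, 0.004], [0.002, -0.005, -1.0]]
wrist_force: [-0.1, -0.2, -0.5]
finger_gap: 0.0853
grasp_force: 0.0
```

Request:
step_arm(moves=[{"claw": 1, "linear": [-0.032, 0.04, 0], "twist": 0}, {"claw": 1, "linear": [-0.032, 0.04, 0], "twist": 0}, {"claw": 1, "linear": [-0.032, 0.04, 0], "twist": 0}, {"claw": 1, "linear": [0, 0, 0], "twist": -0.131}, {"claw": 1, "linear": [0, 0, 0], "twist": -0.131}, {"claw": 1, "linear": [0, 0, 0], "twist": -0.131}, {"claw": 1, "linear": [0, 0, 0], "twist": 0}, {"claw": 1, "linear": [0, 0, 0], "twist": 0}])

```text
time_s: 38.6
eef_pos: [0.5273, -0.0017, 0.1833]
tool_rot: [[0.945, 0.326, -0.009], [0.326, -0.945, -0.004], [-0.01, 0.001, -1.0]]
wrist_force: [0.8, 0.5, -0.0]
finger_gap: 0.0852
grasp_force: 0.0
```

```bash
python3 mb.py w10; python3 -c "
from h import *
s=manip.sense(); print(s['tool_rot'][:,0],s['finger_gap'],s['joint_pos'])"
```

```text
tcp 38.7 [ 0.5272 -0.0017  0.1831]
skip 0.96 [135, 106, 233, 219] 0.0
box 0.78 [287, 177, 354, 273] wf 0.18 xy [ 0.5235 -0.0013] yaw 0.327 iou 0.974
skip 0.76 [0, 6, 63, 122] 0.0
skip 0.76 [504, 363, 560, 404] 0.0
skip 0.75 [145, 2, 203, 24] 0.0
box 0.59 [336, 320, 405, 412] wf 0.14 xy [ 0.4118 -0.0852] yaw 0.26 iou 0.96
skip 0.52 [386, 3, 640, 120] 0.0
[ 0.9448  0.3274 -0.0103] 0.08528186227008883 [  19.4311   41.1398  -41.0527  108.0357   37.2558   45.7336 -112.9609]
```

Request:
step_arm(moves=[{"claw": 1, "linear": [-0.0015, 0.0005, 0.05], "twist": 0}, {"claw": 1, "linear": [0, 0, 0.05], "twist": 0}, {"claw": 1, "linear": [0, 0, 0.04], "twist": 0}, {"claw": 1, "linear": [0, 0, 0.025], "twist": 0}, {"claw": 1, "linear": [0, 0, 0.007], "twist": 0}, {"claw": 1, "linear": [0, 0, 0], "twist": 0}, {"claw": 1, "linear": [0, 0, 0], "twist": 0}])

```text
time_s: 39.58
eef_pos: [0.5249, -0.0032, 0.0118]
tool_rot: [[0.945, 0.328, -0.008], [0.328, -0.945, -0.003], [-0.009, 0.0, -1.0]]
wrist_force: [0.8, -0.0, -0.4]
finger_gap: 0.0851
grasp_force: 0.0
```

Request:
step_arm(moves=[{"claw": 0, "linear": [0, 0, 0], "twist": 0}, {"claw": 0, "linear": [0, 0, 0], "twist": 0}, {"claw": 0, "linear": [0, 0, 0], "twist": 0}, {"claw": 0, "linear": [0, 0, 0], "twist": 0}, {"claw": 0, "linear": [0, 0, 0], "twist": 0}])

```text
time_s: 40.2
eef_pos: [0.5244, -0.0033, 0.0113]
tool_rot: [[0.945, 0.328, -0.009], [0.328, -0.945, -0.004], [-0.01, 0.0, -1.0]]
wrist_force: [0.4, -0.0, 5.4]
finger_gap: 0.0493
grasp_force: 37.1
```

Request:
step_arm(moves=[{"claw": 0, "linear": [0, 0, -0.03], "twist": 0}, {"claw": 0, "linear": [0, 0, -0.05], "twist": 0}, {"claw": 0, "linear": [0, 0, -0.05], "twist": 0.13}, {"claw": 0, "linear": [0, 0, 0], "twist": 0.13}, {"claw": 0, "linear": [0, 0, 0], "twist": 0.13}, {"claw": 0, "linear": [0.038, -0.0253, 0], "twist": 0}, {"claw": 0, "linear": [0.038, -0.0253, 0], "twist": 0}, {"claw": 0, "linear": [0.038, -0.0253, 0], "twist": 0}, {"claw": 0, "linear": [0, 0, 0], "twist": 0}, {"claw": 0, "linear": [0, 0, 0], "twist": 0}])

```text
time_s: 41.45
eef_pos: [0.642, 0.0659, 0.1384]
tool_rot: [[0.998, -0.055, -0.013], [-0.055, -0.998, -0.005], [-0.012, 0.006, -1.0]]
wrist_force: [0.0, 0.1, -2.4]
finger_gap: 0.0494
grasp_force: 37.6
```

Request:
step_arm(moves=[{"claw": 0, "linear": [0, 0, 0.05], "twist": 0}, {"claw": 0, "linear": [0, 0, 0.04], "twist": 0}, {"claw": 0, "linear": [0, 0, 0.025], "twist": 0}, {"claw": 0, "linear": [0, 0, 0.01], "twist": 0}, {"claw": 0, "linear": [0, 0, 0], "twist": 0}, {"claw": 0, "linear": [0.005, 0, 0], "twist": 0}, {"claw": 0, "linear": [0.004, 0, 0], "twist": 0}, {"claw": 0, "linear": [0.003, 0, 0], "twist": 0}, {"claw": 0, "linear": [0, 0, 0], "twist": 0}])

```text
time_s: 42.58
eef_pos: [0.6545, 0.0654, 0.0144]
tool_rot: [[0.998, -0.056, -0.009], [-0.056, -0.998, -0.004], [-0.009, 0.004, -1.0]]
wrist_force: [0.2, -0.4, -2.2]
finger_gap: 0.0495
grasp_force: 37.6
```

Request:
step_arm(moves=[{"claw": 0, "linear": [0.001, 0, 0.002], "twist": 0}, {"claw": 0, "linear": [0.001, 0, 0], "twist": 0}, {"claw": 0, "linear": [0, 0, 0], "twist": 0}])

```text
time_s: 42.95
eef_pos: [0.656, 0.0654, 0.012]
tool_rot: [[0.998, -0.055, -0.01], [-0.055, -0.998, -0.004], [-0.01, 0.004, -1.0]]
wrist_force: [0.9, 0.1, -2.6]
finger_gap: 0.0492
grasp_force: 37.6
```

Request:
step_arm(moves=[{"claw": 0, "linear": [0.001, 0, 0], "twist": 0}, {"claw": 0, "linear": [0, 0, 0], "twist": 0}])

```text
time_s: 43.2
eef_pos: [0.6571, 0.0653, 0.0121]
tool_rot: [[0.998, -0.055, -0.01], [-0.055, -0.998, -0.004], [-0.01, 0.004, -1.0]]
wrist_force: [-0.6, 0.5, -3.0]
finger_gap: 0.0497
grasp_force: 37.6
```

Request:
step_arm(moves=[{"claw": 0, "linear": [0.001, 0, 0], "twist": 0}, {"claw": 0, "linear": [0, 0, 0], "twist": 0}])

```text
time_s: 43.45
eef_pos: [0.6581, 0.0653, 0.0121]
tool_rot: [[0.998, -0.055, -0.01], [-0.055, -0.998, -0.004], [-0.01, 0.004, -1.0]]
wrist_force: [-0.1, 0.1, -1.6]
finger_gap: 0.0496
grasp_force: 37.6
```

Request:
step_arm(moves=[{"claw": 0, "linear": [0.001, 0, 0], "twist": 0}, {"claw": 0, "linear": [0, 0, 0], "twist": 0}])

```text
time_s: 43.7
eef_pos: [0.6591, 0.0652, 0.0121]
tool_rot: [[0.998, -0.055, -0.01], [-0.055, -0.998, -0.004], [-0.01, 0.004, -1.0]]
wrist_force: [-0.5, -0.5, -1.4]
finger_gap: 0.0495
grasp_force: 37.6
```

Request:
step_arm(moves=[{"claw": 0, "linear": [0.001, 0, 0], "twist": 0}, {"claw": 0, "linear": [0, 0, 0], "twist": 0}])

```text
time_s: 43.95
eef_pos: [0.6599, 0.0652, 0.012]
tool_rot: [[0.998, -0.055, -0.01], [-0.055, -0.998, -0.004], [-0.01, 0.004, -1.0]]
wrist_force: [-0.4, -0.3, -2.0]
finger_gap: 0.0497
grasp_force: 37.7
```

Request:
step_arm(moves=[{"claw": 0, "linear": [0.001, 0, 0], "twist": 0}, {"claw": 0, "linear": [0, 0, 0], "twist": 0}])

```text
time_s: 44.2
eef_pos: [0.66, 0.0651, 0.0119]
tool_rot: [[0.998, -0.055, -0.012], [-0.055, -0.998, -0.004], [-0.012, 0.005, -1.0]]
wrist_force: [-3.1, 0.0, 0.4]
finger_gap: 0.0494
grasp_force: 37.9
```

Request:
step_arm(moves=[{"claw": 0, "linear": [0.001, 0, 0], "twist": 0}, {"claw": 0, "linear": [0, 0, 0], "twist": 0}])

```text
time_s: 44.45
eef_pos: [0.66, 0.0651, 0.0117]
tool_rot: [[0.998, -0.054, -0.014], [-0.055, -0.999, -0.004], [-0.014, 0.005, -1.0]]
wrist_force: [-6.4, -0.6, 1.2]
finger_gap: 0.0496
grasp_force: 38.1
```

Request:
step_arm(moves=[{"claw": 0, "linear": [0, 0, 0.0005], "twist": 0}, {"claw": 0.75, "linear": [0, 0, 0], "twist": 0}, {"claw": 0.75, "linear": [0, 0, 0], "twist": 0}, {"claw": 0.75, "linear": [0, 0, 0], "twist": 0}, {"claw": 0.75, "linear": [0, 0, 0], "twist": 0}, {"claw": 0.75, "linear": [0, 0, -0.02], "twist": 0}, {"claw": 0.75, "linear": [0, 0, -0.05], "twist": 0}, {"claw": 0.75, "linear": [0, 0, -0.05], "twist": 0}, {"claw": 1, "linear": [0, 0, -0.05], "twist": 0}, {"claw": 1, "linear": [-0.044, 0.032, 0], "twist": 0}])

```text
time_s: 45.7
eef_pos: [0.6239, 0.0409, 0.1887]
tool_rot: [[0.999, -0.053, 0.006], [-0.053, -0.999, 0.003], [0.005, -0.003, -1.0]]
wrist_force: [-1.1, -0.4, -0.2]
finger_gap: 0.0853
grasp_force: 0.0
```

Request:
step_arm(moves=[{"claw": 1, "linear": [-0.044, 0.032, 0], "twist": 0}, {"claw": 1, "linear": [-0.044, 0.032, 0], "twist": 0}, {"claw": 1, "linear": [-0.044, 0.032, 0], "twist": 0}, {"claw": 1, "linear": [-0.044, 0.032, 0], "twist": 0}, {"claw": 1, "linear": [0, 0, 0], "twist": -0.1}, {"claw": 1, "linear": [0, 0, 0], "twist": -0.1}, {"claw": 1, "linear": [0, 0, 0], "twist": -0.1}, {"claw": 1, "linear": [0, 0, 0], "twist": 0}, {"claw": 1, "linear": [0, 0, 0], "twist": 0}])

```text
time_s: 46.82
eef_pos: [0.4355, -0.0819, 0.1849]
tool_rot: [[0.971, 0.241, -0.009], [0.241, -0.971, -0.004], [-0.01, 0.002, -1.0]]
wrist_force: [-0.5, -1.6, -0.4]
finger_gap: 0.0858
grasp_force: 0.0
```

```bash
python3 mb.py w11; python3 -c "
from h import *
s=manip.sense(); print(s['tool_rot'][:,0],s['tool_rot'][:,2],s['finger_gap'],s['joint_pos'])"
```

```text
tcp 46.925 [ 0.4354 -0.0819  0.1847]
box 0.98 [287, 201, 355, 294] wf 0.17 xy [ 0.4127 -0.0849] yaw 0.231 iou 0.975
skip 0.65 [421, 239, 532, 315] 0.0
[ 0.9704  0.2414 -0.0103] [-0.0096 -0.004  -0.9999] 0.08517770010625718 [  30.1844   35.5678  -40.3415  121.5088   38.9361   37.1496 -113.4966]
```

Request:
step_arm(moves=[{"claw": 1, "linear": [-0.0035, 0, 0.04], "twist": 0}, {"claw": 1, "linear": [0, 0, 0.035], "twist": 0}, {"claw": 1, "linear": [0, 0, 0.03], "twist": 0}, {"claw": 1, "linear": [0, 0, 0.03], "twist": 0}, {"claw": 1, "linear": [0, 0, 0], "twist": 0}])

```text
time_s: 47.55
eef_pos: [0.4297, -0.0831, 0.0483]
tool_rot: [[0.97, 0.244, -0.013], [0.243, -0.97, -0.005], [-0.014, 0.001, -1.0]]
wrist_force: [0.4, 0.1, -0.7]
finger_gap: 0.0856
grasp_force: 0.0
```

```bash
python3 -c "
from h import *
s=manip.sense(); print(s['eef_pos'],s['tool_rot'][:,0],s['tool_rot'][:,2],s['joint_pos'])"
```

```text
[ 0.4297 -0.0831  0.0483] [ 0.9698  0.2435 -0.0141] [-0.0133 -0.0048 -0.9999] [  15.0532   48.1356  -16.8498  128.0346   65.8367   14.043  -137.6286]
```

Request:
step_arm(moves=[{"claw": 1, "linear": [0, 0, 0.015], "twist": 0}, {"claw": 1, "linear": [0, 0, 0.01], "twist": 0}, {"claw": 1, "linear": [0, 0, 0.008], "twist": 0}, {"claw": 1, "linear": [0, 0, 0], "twist": 0}])

```text
time_s: 48.05
eef_pos: [0.4319, -0.0835, 0.0177]
tool_rot: [[0.97, 0.243, -0.01], [0.243, -0.97, -0.004], [-0.011, 0.002, -1.0]]
wrist_force: [0.5, 0.0, -0.6]
finger_gap: 0.0853
grasp_force: 0.0
```

```bash
python3 -c "
from h import *
s=manip.sense(); print(s['eef_pos'],s['tool_rot'][:,0],s['tool_rot'][:,2],s['joint_pos'])"
```

```text
[ 0.4319 -0.0835  0.0177] [ 0.9701  0.2426 -0.0105] [-0.0098 -0.0041 -0.9999] [   6.54     51.6174   -2.9137  128.5412   80.7015    2.5978 -151.9459]
```

Request:
step_arm(moves=[{"claw": 1, "linear": [0, 0, -0.003], "twist": 0}, {"claw": 0, "linear": [0, 0, 0], "twist": 0}, {"claw": 0, "linear": [0, 0, 0], "twist": 0}, {"claw": 0, "linear": [0, 0, 0], "twist": 0}, {"claw": 0, "linear": [0, 0, 0], "twist": 0}, {"claw": 0, "linear": [0, 0, 0], "twist": 0}, {"claw": 0, "linear": [0, 0, 0], "twist": 0}], newtons=40)

```text
time_s: 48.92
eef_pos: [0.4314, -0.0834, 0.0207]
tool_rot: [[0.97, 0.242, -0.01], [0.242, -0.97, -0.003], [-0.011, 0.001, -1.0]]
wrist_force: [-0.1, 0.3, 7.5]
finger_gap: 0.0491
grasp_force: 41.0
```

Request:
step_arm(moves=[{"claw": 0, "linear": [0, 0, -0.03], "twist": 0}, {"claw": 0, "linear": [0, 0, -0.05], "twist": 0}, {"claw": 0, "linear": [0, 0, -0.04], "twist": 0.1}, {"claw": 0, "linear": [0, 0, 0], "twist": 0.1}, {"claw": 0, "linear": [0, 0, 0], "twist": 0.1}, {"claw": 0, "linear": [0.055, -0.019, 0], "twist": 0}, {"claw": 0, "linear": [0.055, -0.019, 0], "twist": 0}, {"claw": 0, "linear": [0.055, -0.019, 0], "twist": 0}, {"claw": 0, "linear": [0.055, -0.019, 0], "twist": 0}, {"claw": 0, "linear": [0, 0, 0], "twist": 0}])

```text
time_s: 50.18
eef_pos: [0.6598, -0.0166, 0.1367]
tool_rot: [[0.998, -0.055, -0.008], [-0.055, -0.998, 0.0], [-0.008, 0.0, -1.0]]
wrist_force: [-1.1, -0.8, -2.5]
finger_gap: 0.0491
grasp_force: 43.6
```

```bash
python3 -c "
from h import *
s=manip.sense(); print(s['eef_pos'],s['tool_rot'],s['joint_pos'],s['wrist_force'],s['finger_gap'])
cv2.imwrite('pics/w12.png',optics.get_image('wrist'))"
```

```text
[ 0.6598 -0.0166  0.1367] [[ 0.9985 -0.0549 -0.0077]
 [-0.0549 -0.9985  0.    ]
 [-0.0077  0.0004 -1.    ]] [  14.7786   52.02    -34.3371   86.5982   33.9687   52.5586 -123.6589] [-1.0708 -0.8151 -2.4906] 0.04908179990742627
```

View pics/w12.png

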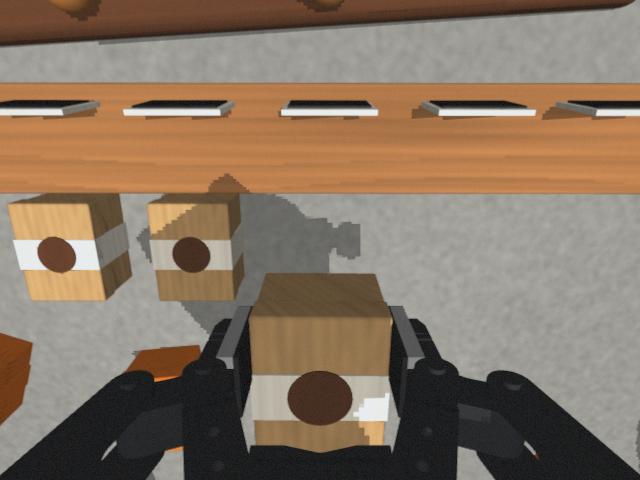

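Boxes sit flush at cards 1 and 2, around (57,255) and (192,255). The third is in the gripper, lined up for card 3 at (330,108).

Request:
step_arm(moves=[{"claw": 0, "linear": [-0.002, 0.0035, 0], "twist": 0}, {"claw": 0, "linear": [0, 0, 0.04], "twist": 0}, {"claw": 0, "linear": [0, 0, 0.04], "twist": 0}, {"claw": 0, "linear": [0, 0, 0.02], "twist": 0}, {"claw": 0, "linear": [0, 0, 0.01], "twist": 0}, {"claw": 0, "linear": [0, 0, 0.003], "twist": 0}, {"claw": 0, "linear": [0, 0, 0], "twist": 0}, {"claw": 0, "linear": [0, 0, 0], "twist": 0}])

```text
time_s: 51.22
eef_pos: [0.6535, -0.023, 0.0253]
tool_rot: [[0.998, -0.055, -0.01], [-0.055, -0.998, -0.003], [-0.01, 0.004, -1.0]]
wrist_force: [-0.2, -0.3, -2.2]
finger_gap: 0.0493
grasp_force: 43.5
```

Request:
step_arm(moves=[{"claw": 0, "linear": [0.004, -0.003, 0.002], "twist": 0}, {"claw": 0, "linear": [0.004, 0, 0], "twist": 0}, {"claw": 0, "linear": [0.004, 0, 0.001], "twist": 0}, {"claw": 0, "linear": [0.002, 0, 0], "twist": 0}, {"claw": 0, "linear": [0, 0, 0], "twist": 0}])

```text
time_s: 51.85
eef_pos: [0.6669, -0.021, 0.021]
tool_rot: [[0.998, -0.055, -0.012], [-0.055, -0.998, -0.003], [-0.011, 0.004, -1.0]]
wrist_force: [-0.4, -0.2, -1.7]
finger_gap: 0.0489
grasp_force: 43.5
```

Request:
step_arm(moves=[{"claw": 0, "linear": [0.001, 0, 0], "twist": 0}, {"claw": 0, "linear": [0.001, 0, 0], "twist": 0}, {"claw": 0, "linear": [0, 0, 0], "twist": 0}])

```text
time_s: 52.22
eef_pos: [0.6689, -0.0211, 0.0211]
tool_rot: [[0.998, -0.055, -0.011], [-0.055, -0.998, -0.003], [-0.011, 0.004, -1.0]]
wrist_force: [0.2, -0.5, -2.1]
finger_gap: 0.049
grasp_force: 43.5
```

Request:
step_arm(moves=[{"claw": 0, "linear": [0.001, 0, 0], "twist": 0}, {"claw": 0, "linear": [0.001, 0, 0], "twist": 0}, {"claw": 0, "linear": [0, 0, 0], "twist": 0}])

```text
time_s: 52.6
eef_pos: [0.6709, -0.0211, 0.0211]
tool_rot: [[0.998, -0.055, -0.011], [-0.055, -0.998, -0.003], [-0.011, 0.004, -1.0]]
wrist_force: [1.4, -0.3, -2.0]
finger_gap: 0.0493
grasp_force: 43.5
```

Request:
step_arm(moves=[{"claw": 0, "linear": [0.001, 0, 0], "twist": 0}, {"claw": 0, "linear": [0.001, 0, 0], "twist": 0}, {"claw": 0, "linear": [0, 0, 0], "twist": 0}])

```text
time_s: 52.98
eef_pos: [0.6729, -0.0213, 0.021]
tool_rot: [[0.998, -0.055, -0.011], [-0.055, -0.998, -0.003], [-0.011, 0.004, -1.0]]
wrist_force: [-0.6, 0.3, -2.2]
finger_gap: 0.0489
grasp_force: 43.5
```

Request:
step_arm(moves=[{"claw": 0, "linear": [0.001, 0, 0], "twist": 0}, {"claw": 0, "linear": [0, 0, 0], "twist": 0}])

```text
time_s: 53.22
eef_pos: [0.6734, -0.0213, 0.021]
tool_rot: [[0.998, -0.055, -0.012], [-0.055, -0.998, -0.003], [-0.012, 0.004, -1.0]]
wrist_force: [-1.5, -0.1, -0.9]
finger_gap: 0.0491
grasp_force: 43.7
```

Contact. One more small nudge, release, back off upwards, then look.

Request:
step_arm(moves=[{"claw": 0, "linear": [0.001, 0, 0.0005], "twist": 0}, {"claw": 0, "linear": [0, 0, 0], "twist": 0}, {"claw": 0.75, "linear": [0, 0, 0], "twist": 0}, {"claw": 0.75, "linear": [0, 0, 0], "twist": 0}, {"claw": 0.75, "linear": [0, 0, 0], "twist": 0}, {"claw": 0.75, "linear": [0, 0, 0], "twist": 0}, {"claw": 0.75, "linear": [0, 0, -0.02], "twist": 0}, {"claw": 0.75, "linear": [0, 0, -0.05], "twist": 0}, {"claw": 0.75, "linear": [0, 0, -0.06], "twist": 0}, {"claw": 1, "linear": [0, 0, -0.06], "twist": 0}])

```text
time_s: 54.48
eef_pos: [0.6771, -0.0205, 0.2139]
tool_rot: [[0.998, -0.055, -0.01], [-0.055, -0.998, -0.003], [-0.01, 0.003, -1.0]]
wrist_force: [1.4, -0.0, -1.2]
finger_gap: 0.0797
grasp_force: 0.0
```

Request:
step_arm(moves=[{"claw": 1, "linear": [-0.03, -0.03, -0.03], "twist": 0}, {"claw": 1, "linear": [-0.03, -0.03, -0.03], "twist": 0}, {"claw": 1, "linear": [0, -0.01, 0], "twist": 0}, {"claw": 1, "linear": [0, 0, 0], "twist": 0}, {"claw": 1, "linear": [0, 0, 0], "twist": 0}])

```text
time_s: 55.1
eef_pos: [0.6219, 0.0507, 0.27]
tool_rot: [[0.998, -0.057, -0.013], [-0.057, -0.998, -0.005], [-0.013, 0.006, -1.0]]
wrist_force: [-0.2, -0.8, -0.7]
finger_gap: 0.0856
grasp_force: 0.0
```

```bash
python3 mb.py w13
python3 - <<'E'
from h import *
C,im,r=view('rail')
p,i=fit('rail',[(C,r[0]['region'])],[.6874,-.02,0,-.057],free=(0,1,3)); print(p,i)
c,s=np.cos(p[3]),np.sin(p[3])
for k in range(3): print('place',k+1,p[:2]+np.array([[c,-s],[s,c]])@[-.033,.17-.085*k])
E
```

```text
tcp 55.2 [0.6218 0.0509 0.2698]
box 0.89 [174, 122, 239, 198] wf 0.18 xy [0.6636 0.153 ] yaw -0.058 iou 0.939
box 0.88 [273, 118, 328, 197] wf 0.19 xy [0.6592 0.0677] yaw -0.052 iou 0.978
skip 0.81 [90, 225, 169, 306] 0.01
skip 0.8 [237, 241, 296, 319] 0.0
skip 0.67 [526, 321, 606, 390] 0.0
box 0.64 [362, 121, 428, 194] wf 0.18 xy [ 0.6543 -0.0178] yaw -0.064 iou 0.964
skip 0.41 [136, 42, 640, 123] 0.04
[ 0.6874 -0.0205  0.     -0.0555] 0.9897346123571266
place 1 [0.6639 0.151 ]
place 2 [0.6592 0.0662]
place 3 [ 0.6545 -0.0187]
```

View pics/w13.png

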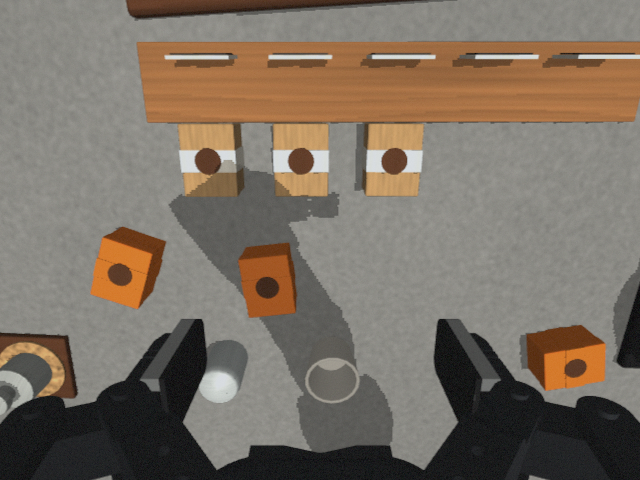

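All three boxes, at about (208,160), (301,160) and (394,160), are flush, square and within 2 mm of places 1–3. The weight is on its stand and nothing is touching the robot, so I'm handing in.

```bash
python3 -c "
from bench import job
print(job.job_done())"
```

```text
the job is handed in; nothing more can be done
None
```

I handed the job in with every step done, but `job_done()` returned no verdict: the check weight went on the pan and back to the middle of its stand, one box was spot-weighed, and all three boxes stand flush and square at cards 1–3 (within about 2 mm by the wrist camera), with the pan left empty.

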